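Fit the snap ring on the spindle with circlip pliers

TASK

Take the circlip pliers out of their stand, put their two tips into the eyes of the snap ring that lies on the shoulder of the spindle, and spread the ring just enough to pass over the thick part. Press it down gently against the sprung washer until the groove is uncovered, let the ring contract fully into the groove, then put the pliers back upright in their stand. Do not overstretch the ring, touch it with the fingers or push hard on it, and leave the other things where they are.

Things in the scene. Friction and masses are not known exactly. Their poses are not given: they have to be found in the camera images.
- unit: grey square base plate 110x110x12 mm, fixed to the worktop, carrying an upright steel spindle on its centre. Origin: centre of its underside; z up. The whole spindle (with its 68 mm wide aluminium foot) stands on a rubber mount and sinks when pressed: about 4 N to start, then 3 N per mm, 10 mm at most.
- shoulder (a point): point on the spindle axis level with the shoulder on which the ring lies at the start (75 mm above the worktop, unloaded). Above it a pilot, radius 16, 12 mm high; below it the land (thick part), radius 20, 6 mm high; then the groove, floor radius 17, 8.5 mm high. It sinks with the spindle.
- groove (a point): point on the spindle axis 4.5 mm below the underside of the land (10.5 mm below the shoulder); the underside of the seated ring lies at about 0.5 mm above it. z up. It sinks with the spindle.
- washer (a joint): travel (m) of the plain steel washer (radius 37 mm) round the spindle: 0 = up, its top 1.5 mm below the land and so covering the groove; 0.007 = fully down, groove open. Springs upward: 2 N to start, 0.6 N per mm, 6 N when bottomed. The 4 mm ring can enter once it is down over 2.5 mm; then the washer holds the seated ring up against the land.
- snap_ring: loose dark steel snap ring, 4 mm thick, about 54 mm outer diameter, 66 g: bridge at the back, two sprung arms with inner lugs (radius 17 when closed), two round eyes in front. Origin: centre of the bore on the underside; x points from the centre to the gap between the eyes, y to the left eye, z up. The arms pivot 26 mm behind the centre, 6 mm to each side.
- ring_arm_left (a joint): angle (rad) of the ring's left (+y) arm; 0 = contracted, grows as it is spread; spring 0.05 N m at 0 and 0.5 N m per rad more. The lugs clear the land at about 0.19; 0.20 to 0.26 is right; above 0.36 the ring is overstretched.
- ring_arm_right (a joint): angle (rad) of the ring's right (-y) arm, as for the left one.
- eye_left (a point): centre of the upper mouth of the left eye: an upright sleeve 10 mm high (from the ring's underside), outer diameter 14, through hole diameter 8 mm. With the ring contracted it is 31 mm ahead of the ring's centre and 9 mm to the left.
- eye_right (a point): the same for the right eye (9 mm to the right).
- pliers: loose circlip pliers (left lever), 135 g, 126 mm high, upright in the stand, tips down. Origin: between the lower ends of the tips; z up, y from right tip to left tip, x across the flat. Rivet at z = 56 mm. Black handles z = 80 to 126 mm, 18 mm wide in x, leaning apart: 53 mm over the outside at z = 100, 63 at the top. Squeezing them along y spreads the tips by about as much (spring 4 N a handle, 10 N after 35 mm).
- pliers_jaw (a joint): opening angle (rad) between the two levers; 0 = free, tips 12 mm apart, closer than the eyes (18 mm): a first squeeze to about 0.12 brings them to the same distance. Each rad spreads the tips by about 53 mm; limit 1. About 0.7 to 0.77 spreads the ring by the right amount once the tips are in the eyes.
- tip_left (a point): lower end of the left tip: a steel pin 4 mm in diameter and 8.5 mm long below a square shoulder 16 mm (x) by 10 mm (y), which comes to rest on the top of the eye. As the tips spread they also swing up, by 3 mm at the full spread needed, so follow down a little or the pins leave the eyes.
- tip_right (a point): the same for the right tip.
- stand: fixed beech stand for the pliers, 64x84 mm, 52 mm high. Origin: centre of its underside; y along the slot, z up. The slot is 46 mm long in y, 20 mm wide in x at the bottom (up to z = 32) and flares above to 32 mm; the tips' shoulders rest on its floor 20 mm above the origin, the pins hang in a channel below.
- stand_slot (a point): where the pliers' origin lies when they stand in the slot: on the stand's axis, 11.5 mm above the worktop.
- oil_bottle: small orange bottle with a red cap, 35 mm diameter, 112 mm high, loose bystander; origin at its underside.
- washer_tin: round tin with a green lid, 69 mm diameter, 24 mm high, loose bystander; origin at its underside.
Things that resemble listed ones, but are neither listed nor needed, are in the scene too. Of the things that look like the pliers, the smallest one is meant.

How it is judged:
On the way, in this order (a step that is already met when the one before it is completed fails the run):
1. the ring is spread by the pliers in its eyes, with the robot's fingers on the pliers (value of joint each of ring_arm_left, ring_arm_right above 0.14 rad and contact force between pliers and snap_ring above 0.5 N and contact force between the fingers and pliers above 1 N), for 0.1 s.
2. the ring has contracted into the groove, level and centred on the spindle (value of joint each of ring_arm_left, ring_arm_right below 0.09 rad and z of snap_ring in the frame of groove between -0.003 and 0.0022 m and horizontal distance between snap_ring and groove below 0.004 m and angle between snap_ring's own z axis and vertical below 0.12 rad), for 0.2 s.
At the end, for the whole second after the job is handed in: Both ring arms under 0.09 rad; ring underside 3 mm below to 2.2 mm above the groove point, centre within 4 mm of the spindle axis, tilt under 0.12 rad; pliers in the stand (within 8 mm sideways, not over 4 mm high, tilt under 0.15 rad); both at rest (all of step 2 and horizontal distance between pliers and stand_slot below 0.008 m and z of pliers in the frame of stand_slot below 0.004 m and angle between pliers's own z axis and vertical below 0.15 rad and linear speed of each of pliers, snap_ring below 0.02 m/s); the robot touches nothing.
It fails at once if the ring is overstretched (an arm beyond 0.36 rad) (value of joint any of ring_arm_left, ring_arm_right above 0.36 rad).
It fails at once if the ring is pushed with more than 28 N (its own clamping, about 8 N, included) against the spindle unit (contact force between snap_ring and unit above 28 N).
It fails at once if the fingers touch the ring (contact force between the fingers and snap_ring above 1 N).
It fails at once if a bystander is moved by more than 30 mm (distance of any of oil_bottle, washer_tin from where it was at the start of the episode above 0.03 m).
It also fails if it takes over 62 s, if anything falls off the work surface, if the arm or the gripper's body presses on something with over 40 N, if the wrist force passes 120 N, or if a joint passes its speed limit or range.

ROBOT

A 6-joint arm with a two-finger parallel gripper is mounted at the origin on the work surface; the furniture and walls round the work are solid. World frame = base frame: x ahead of the robot, y to its left, z up, the work surface at z = 0. Lengths are in m, angles in rad, forces in N, time in s.
With the tool pointing down it reaches from about 0.35 to 0.8 m from the base axis. Payload 7.3 kg.
Tool frame: the origin (TCP) lies midway between the tips of the shut fingers; the grasp point (between the pads) lies 19 mm behind it; x points along the fingers, y is the direction in which the jaws open and shut, and the axes are right-handed (so a half turn about x gives the same grasp; the last joint's range is limited). The gripper opens to 85 mm and grips with 20 to 120 N. Pads are 22 mm wide; open, the fingers measure 114 mm over their backs; the gripper's body (76 mm by 85 mm) begins 54 mm behind the grasp point. The pads swing forward as they close: fully open they stand 13 mm farther back than shut.
Start: joints at [1.054, 0.342, 1.524, -0, 1.275, -0.146], TCP at [0.19, 0.489, 0.231] pointing down, gripper open.
Joint ranges: [-2.53, 2.53], [-0.77, 2.02], [0.04, 2.7], [-1, 4.14], [0.28, 2.66], [-3.11, 3.11]. Speed limits (rad/s): [2.57, 2.57, 3.14, 3.14, 3.14, 3.14].

INTERFACE

Orientations are given as a unit quaternion [x, y, z, w].
In Python, from workcell import * gives the robot as it stands. The module is installed in compiled form; this text tells all that it offers.
- The arm moves only by the tool send_rows, never from a script. Its argument "motion" is a list of rows, each an object of numbers: "tx", "ty", "tz": the shift along the tool's x, y, z in mm; "roll": the turn about the tool's x in degrees; "grip": the finger opening in mm, from 0 to 85.4. A call has 1 to 8 rows; each row is the pose to reach, as a shift and turn from the pose measured when the call began, along the tool's axes at that moment; what a row does not reach only later rows make up. A row lasts 1/10 s, in which the tool goes at most 50 mm and 8.59 degrees, less where a joint would pass 70% of its speed; a pose out of reach is approached as far as the arm can. A call with a gripper value outside its range is refused whole. The fingers move at their own pace and stop on an object; the grip force is fixed at half the most. Time passes only in rows, so rows that repeat a pose let the fingers close. It gives the time, the measured TCP pose, the force and the opening at its end, in the units of the state.
- get_obs(): the state, without advancing time (a new reading comes with each control period).
- capture(name): name is "scene" or "top" or "wrist"; returns (picture, depth): 480x640x3 uint8, red, green, blue; 480x640 float32, m along the optical axis (not along the pixel's ray), 0 where there is no reading.
- get_calibration(name): a dict with "fovy" (degrees; the focal length in pixels is half the picture's height over the tangent of half this angle, whatever the lens; pixels are square), "cx", "cy" (the principal point, pixels), "xyz" and "rotation" of the camera in the world. Camera axes: x right, y down, z forward; pixel columns grow to the right and rows downward; lengths in m; the calibration is good to about 2 mm. A picture is of the moment at which its call begins: read the wrist's pose just before it. get_calibration takes no time and is no camera call; for the wrist camera it gives the pose at the moment of the call.
- close_job(): hands the job in, once; it reports no verdict.
The state is a dict: "time": time; "qpos": joint angles; "dq": joint speeds; "effort": joint torques, N m; "position": TCP position; "orientation": TCP orientation; "contact_force": force on the tool from outside, world axes, zero at the start; "wrist_torque": the same for the moment, N m; "gripper_width": finger opening in m.
Only numpy, scipy, OpenCV 4.12 (cv2) and the standard library are available. Lean on these libraries where they do the work, as an engineer would, in place of code of your own. Each camera call takes 0.05 s, during which the arm holds its last target. There are 200 camera calls.

## Working session

There is one attempt and no reset: what is moved stays moved. The work goes in short steps, Python scripts to look and compute and a tool call to move; the robot and the scene stay as the last step left them, time stands still between calls to the robot, and variables do not carry over. Pictures are saved under pics/ and viewed, and the job is handed in when it is done.

Besides the shell and the picture viewer there is one more tool, called after "Emit:" as name(argument=value, ...) on one line, values as JSON. send_rows: Moves the arm, as the interface text tells. Its arguments: {"type":"object","properties":{"motion":{"type":"array","items":{"type":"object","properties":{"tx":{"type":"number"},"ty":{"type":"number"},"tz":{"type":"number"},"roll":{"type":"number"},"grip":{"type":"number"}}}}},"required":["motion"]}

```bash
mkdir -p pics; cat > h.py <<'E'
from workcell import *
import numpy as np, cv2
from scipy.spatial.transform import Rotation as R
def cam(n):
    c=get_calibration(n); p,d=capture(n); return p,d,c
def rot(c):
    r=np.array(c['rotation'],float)
    return r if r.shape==(3,3) else R.from_quat(r).as_matrix()
def cloud(d,c):
    f=240/np.tan(np.radians(c['fovy'])/2)
    v,u=np.mgrid[0:480,0:640]
    P=np.stack([(u-c['cx'])/f*d,(v-c['cy'])/f*d,d],-1)
    return P@rot(c).T+np.array(c['xyz'])
def save(n,p): cv2.imwrite('pics/'+n+'.png',p[...,::-1])
E
python3 - <<'E'
from h import *
for n in('scene','top','wrist'):
    p,d,c=cam(n); print(n,c); save(n+'0',p); np.savez(''+n+'0.npz',p=p,d=d,P=cloud(d,c))
print(get_obs())
E
```

```text
scene {'fovy': 56.58691363523631, 'cx': 316.50254505533803, 'cy': 234.93118316212335, 'xyz': array([0.1232249 , 0.21734063, 0.82737048]), 'rotation': array([-0.36705726,  0.87206939, -0.30171963,  0.11717172])}
top {'fovy': 56.10409338986295, 'cx': 318.72283290085295, 'cy': 241.0332692435775, 'xyz': array([ 0.44741658, -0.20049685,  1.13709038]), 'rotation': array([ 0.71286381, -0.70034771,  0.01950662, -0.03094792])}
wrist {'fovy': 71.59640900096181, 'cx': 322.3297483582245, 'cy': 243.48926234163102, 'xyz': array([0.11621986, 0.51837273, 0.37437262]), 'rotation': array([0.81449437, 0.55809085, 0.08892578, 0.13124681])}
{'time': 0.15, 'qpos': array([ 1.05400930e+00,  3.42578329e-01,  1.52480573e+00,  1.92315984e-05,
        1.27539907e+00, -1.46021900e-01]), 'dq': array([ 2.73447230e-04,  7.95903385e-04, -4.08602647e-03,  5.96165267e-04,
       -7.86229941e-04, -8.39977552e-05]), 'effort': array([ 1.57818980e-03, -4.33905351e+01, -2.46149719e+01, -7.71482428e-05,
        5.75726212e-03,  4.76123819e-05]), 'position': array([0.19005581, 0.48906626, 0.23077465]), 'orientation': array([ 0.12994178,  0.69513369, -0.13073353,  0.69484749]), 'contact_force': array([-0.54096444, -0.41824121,  0.3714996 ]), 'wrist_torque': array([ 0.03700103,  0.02714791, -0.01085358]), 'gripper_width': 0.08523509856383063}
```

View pics/scene0.png

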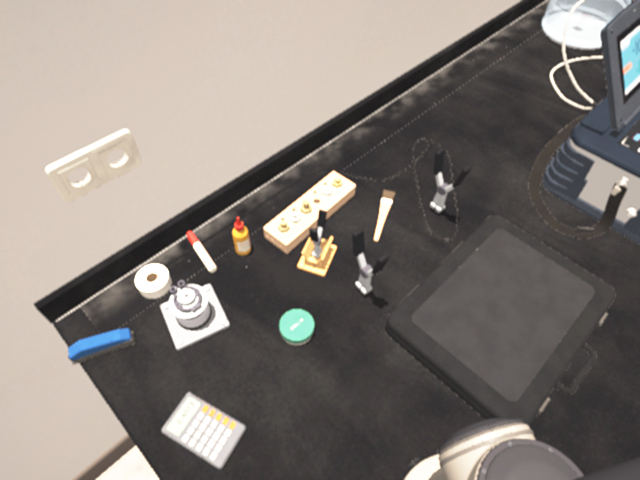

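View pics/top0.png

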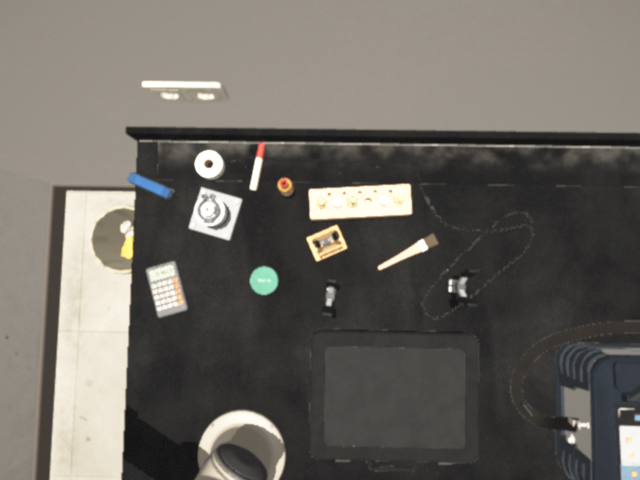

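View pics/wrist0.png

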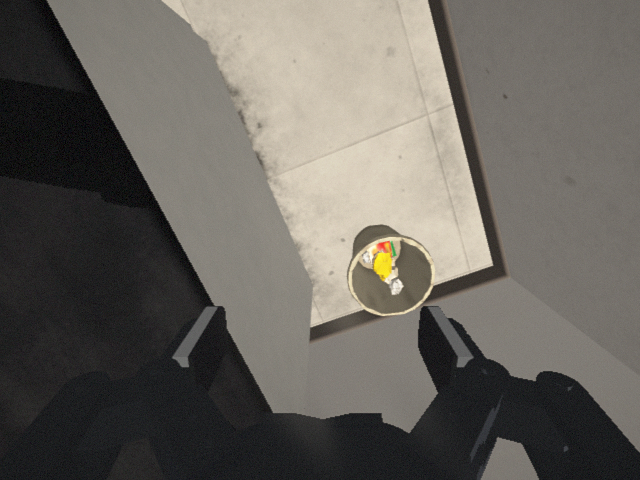

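Lookalikes of the pliers in scene: (319,245) in the stand, (365,270) and (440,190) free-standing. The one in the stand fits; confirming with enlarged crops.

```bash
python3 - <<'E'
from h import *
z=np.load('scene0.npz');p=z['p'];P=z['P']
a=cv2.resize(p[135:300,260:470],None,fx=3.5,fy=3.5,interpolation=cv2.INTER_CUBIC);save('c1',a)
b=cv2.resize(p[270:350,150:240],None,fx=6,fy=6,interpolation=cv2.INTER_CUBIC);save('c2',b)
t=np.load('top0.npz');p=t['p'];Q=t['P']
save('c3',np.hstack([cv2.resize(p[180:245,180:250],(480,446),interpolation=cv2.INTER_CUBIC),cv2.resize(p[220:265,300:352],(320,277),interpolation=cv2.INTER_CUBIC)] if 0 else [cv2.resize(p[180:250,180:250],(400,400),interpolation=cv2.INTER_CUBIC),cv2.resize(p[215:270,300:355],(400,400),interpolation=cv2.INTER_CUBIC)]))
for nm,u,v in [('stand',326,242),('spindle',210,210),('tin',264,280),('bottle',285,186),('lid',360,200),('p2',330,295),('p3',460,290),('table',280,330),('plate',228,232)]:
    w=Q[v-2:v+3,u-2:u+3].reshape(-1,3); print(nm,np.round(np.median(w,0),4))
# extents by height components
for nm,S in(('top',Q),('scene',P)):
  zz=S[...,2]
  m=((zz>0.03)&(zz<0.3)&(S[...,0]>0.2)&(S[...,0]<0.85)&(S[...,1]<0.45)&(S[...,1]>-.4)).astype(np.uint8)
  n,l,s,_=cv2.connectedComponentsWithStats(m)
  for i in range(1,n):
    if s[i,4]>40:
      w=S[l==i];print(nm,s[i,:5],np.round(w.min(0),3),np.round(w.max(0),3))
E
```

```text
stand [ 0.5211 -0.1998  0.0766]
spindle [0.591  0.0744 0.0882]
tin [ 0.4282 -0.0485  0.0256]
bottle [ 0.6517 -0.1012  0.0881]
lid [ 0.6293 -0.2818  0.0355]
p2 [ 0.3974 -0.2112  0.0881]
p3 [ 0.4147 -0.5096  0.0898]
table [ 3.04e-01 -8.86e-02 -2.00e-04]
plate [0.5464 0.0469 0.0122]
top [    0    84   434    58 18810] [ 0.778 -0.4    0.03 ] [0.803 0.45  0.3  ]
top [195 151  27  27 273] [0.682 0.066 0.03 ] [0.748 0.131 0.038]
top [128 174  39  23 372] [0.632 0.201 0.03 ] [0.686 0.298 0.044]
top [278 178  15  17 194] [ 0.641 -0.114  0.03 ] [ 0.676 -0.082  0.115]
top [ 309  185  100   35 2827] [ 0.58 -0.4   0.03] [ 0.669 -0.156  0.066]
top [194 194  33  33 802] [0.555 0.045 0.03 ] [0.63  0.119 0.094]
top [310 228  33  29 497] [ 0.489 -0.239  0.03 ] [ 0.557 -0.161  0.141]
top [321 278  16  40 349] [ 0.355 -0.224  0.071] [ 0.438 -0.192  0.174]
top [ 310  330  100   51 4729] [ 0.2  -0.4   0.03] [ 0.311 -0.166  0.06 ]
scene [    0    53   304   282 35863] [ 0.776 -0.4    0.03 ] [0.805 0.375 0.3  ]
scene [ 264  171   91   93 3009] [ 0.488 -0.4    0.03 ] [ 0.67  -0.153  0.138]
scene [232 217  18  30 356] [ 0.64  -0.112  0.03 ] [ 0.672 -0.077  0.111]
scene [352 228  38  60 793] [ 0.353 -0.224  0.03 ] [ 0.437 -0.19   0.172]
scene [ 386  251  111  110 5835] [ 0.2  -0.4   0.03] [ 0.309 -0.163  0.056]
scene [ 169  280   40   45 1356] [0.555 0.048 0.03 ] [0.63  0.12  0.089]
scene [ 71 329  55  26 629] [0.631 0.205 0.03 ] [0.686 0.294 0.041]
```

View pics/c1.png

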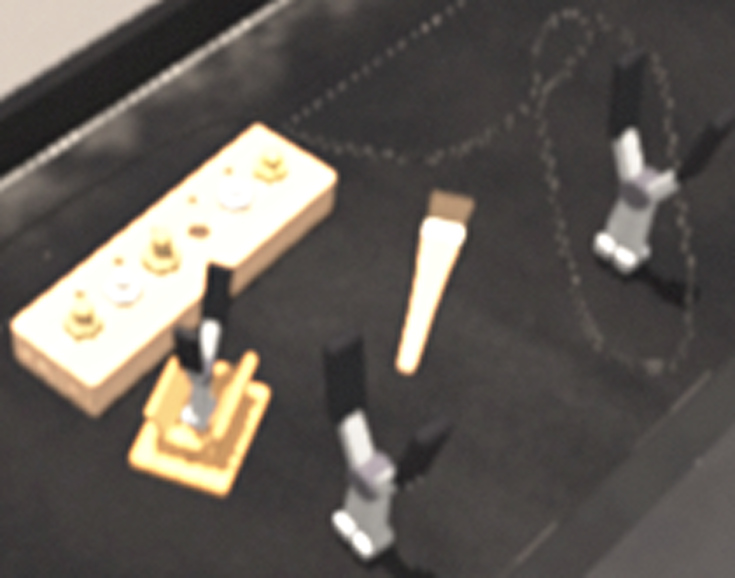

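View pics/c3.png

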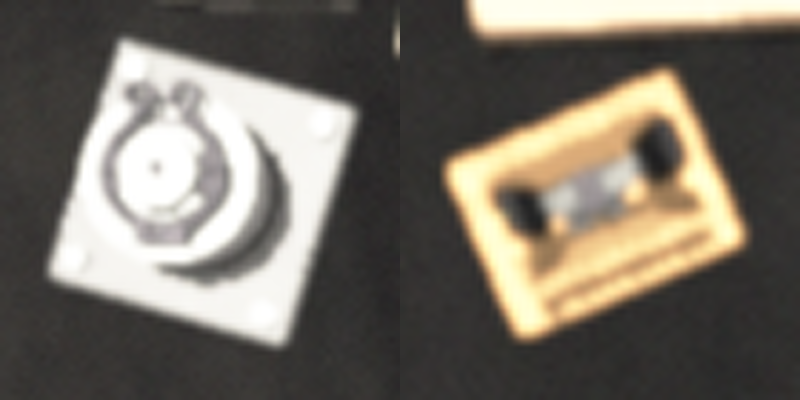

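Scene (319,245) (top (326,242)) stands in the beech stand and is clearly the smallest; the other two are larger and free-standing. The ring's eyes in the top view are near (205,197)/(213,197), pointing roughly +x. Next I compute rough poses and the approach.

```bash
cat >> h.py <<'E'
def pose():
    o=get_obs(); return np.array(o['position']),R.from_quat(o['orientation']).as_matrix(),o
def go(target,yawy=None):
    """delta in tool axes (mm) to TCP target; roll(deg) so tool y lies along world yaw yawy(rad) (mod pi)"""
    p,M,o=pose(); d=M.T@(np.array(target)-p)*1000
    cur=np.arctan2(M[1,1],M[0,1]); r=None
    if yawy is not None:
        # roll about tool x (down) -> world yaw decreases
        dy=(yawy-cur+np.pi/2)%np.pi-np.pi/2; r=np.degrees(dy*np.sign(M[2,0]))
    print('tcp',np.round(p,4),'axes x',np.round(M[:,0],3),'ycur deg',round(np.degrees(cur),2),'q6',round(o['qpos'][5],3),'delta',np.round(d,1),'roll',r,'w',round(o['gripper_width'],4),'F',np.round(o['contact_force'],1),'t',o['time'])
E
python3 - <<'E'
from h import *
Q=np.load('top0.npz')['P'];p=np.load('top0.npz')['p']
v,u=np.mgrid[0:480,0:640]
def reg(a,b,c,d,z0,z1):
    m=(u>=a)&(u<b)&(v>=c)&(v<d)&(Q[...,2]>z0)&(Q[...,2]<z1); return Q[m]
S=reg(300,355,215,270,.044,.06); print('stand',cv2.minAreaRect((S[:,:2]*1000).astype(np.float32)),S[:,2].mean())
T=reg(300,355,215,270,.1,.16); print('handles',cv2.minAreaRect((T[:,:2]*1000).astype(np.float32)),T[:,2].max(),T.mean(0))
B=reg(180,250,180,250,.008,.017);print('plate',cv2.minAreaRect((B[:,:2]*1000).astype(np.float32)))
for z0,z1 in((.055,.07),(.07,.083),(.083,.1)):
    W=reg(180,250,180,250,z0,z1);print(z0,len(W),cv2.minEnclosingCircle((W[:,:2]*1000).astype(np.float32)),cv2.minAreaRect((W[:,:2]*1000).astype(np.float32)))
for uu,vv in((205,197),(212.7,197),(208.5,220.5)):
    print(np.round(Q[int(vv),int(uu)],4))
c=get_calibration('wrist');pp,M,o=pose()
print('wrist in tool',M.T@(c['xyz']-pp), M.T@rot(c))
go([.52,-.2,.3],0)
E
```

```text
stand ((523.0928955078125, -199.762451171875), (48.289825439453125, 65.10099792480469), 24.66974449157715) 0.05032615919494605
handles ((522.3575439453125, -198.81005859375), (17.169160842895508, 60.956024169921875), 25.565631866455078) 0.1409550675249165 [ 0.522525   -0.199784    0.12751289]
plate ((592.4526977539062, 82.35981750488281), (110.96302032470703, 109.81909942626953), 74.64474487304688)
0.055 276 ((592.2778930664062, 83.18218994140625), 37.05414581298828) ((592.2299194335938, 83.05223083496094), (72.11622619628906, 71.17488098144531), 46.61820602416992)
0.07 293 ((593.1175537109375, 82.06665802001953), 36.6395149230957) ((592.3048706054688, 81.64921569824219), (67.44758605957031, 65.55541229248047), 46.914276123046875)
0.083 182 ((598.5905151367188, 81.47594451904297), 32.5349006652832) ((599.1923217773438, 77.66220092773438), (41.621429443359375, 61.949485778808594), 88.83295440673828)
[0.626  0.0945 0.0631]
[0.6259 0.0769 0.0653]
[0.5695 0.0835 0.0695]
wrist in tool [-0.1436743   0.00042376 -0.07946037] [[ 2.37783992e-04 -3.13271613e-01  9.49663541e-01]
 [ 9.99999301e-01  1.17466464e-03  1.37106727e-04]
 [-1.15848782e-03  9.49662844e-01  3.13271673e-01]]
tcp [0.1901 0.4891 0.2308] axes x [-0.001 -0.001 -1.   ] ycur deg 68.76 q6 -0.146 delta [ -68.7 -522.8  557.2] roll 68.75640812874363 w 0.0852 F [-0.5 -0.4  0.4] t 0.15
```

```bash
python3 - <<'E'
from h import *
go([.57,.083,.2],np.pi/2)
E
```

```text
tcp [0.1901 0.4891 0.2308] axes x [-0.001 -0.001 -1.   ] ycur deg 68.76 q6 -0.146 delta [  31.  -240.8  501.3] roll -21.24359187125637 w 0.0852 F [-0.5 -0.4  0.4] t 0.15
```

Emit:
send_rows(motion=[{"tx":0,"ty":-120,"tz":250,"roll":-10,"grip":85},{"tx":0,"ty":-120,"tz":250,"roll":-10,"grip":85},{"tx":0,"ty":-120,"tz":250,"roll":-15,"grip":85},{"tx":0,"ty":-120,"tz":250,"roll":-21,"grip":85},{"tx":0,"ty":-120,"tz":250,"roll":-21,"grip":85},{"tx":15,"ty":-180,"tz":400,"roll":-21,"grip":85},{"tx":31,"ty":-241,"tz":500,"roll":-21,"grip":85},{"tx":31,"ty":-241,"tz":500,"roll":-21,"grip":85}])

```text
time: 0.95
position: [0.4615, 0.2006, 0.2165]
orientation: [0.001, 0.707, -0.002, 0.707]
contact_force: [1.7, 0.1, -0.2]
gripper_width: 0.0851
```

```bash
python3 - <<'E'
from h import *
go([.57,.083,.2],np.pi/2)
E
```

```text
tcp [0.4615 0.2006 0.2165] axes x [-0.001 -0.001 -1.   ] ycur deg 89.75 q6 -1.308 delta [  16.6 -117.1  109. ] roll -0.25134960006424756 w 0.0851 F [ 1.7  0.1 -0.2] t 0.95
```

Emit:
send_rows(motion=[{"tx":16,"ty":-117,"tz":109,"roll":0,"grip":85},{"tx":16,"ty":-117,"tz":109,"roll":0,"grip":85},{"tx":16,"ty":-117,"tz":109,"roll":0,"grip":85},{"tx":16,"ty":-117,"tz":109,"roll":0,"grip":85},{"tx":16,"ty":-117,"tz":109,"roll":0,"grip":85},{"tx":16,"ty":-117,"tz":109,"roll":0,"grip":85},{"tx":16,"ty":-117,"tz":109,"roll":0,"grip":85}])

```text
time: 1.65
position: [0.569, 0.0846, 0.2009]
orientation: [0.001, 0.707, -0.001, 0.707]
contact_force: [0.9, 0.4, 0.1]
gripper_width: 0.0852
```

```bash
python3 - <<'E'
from h import *
go([.57,.083,.2],np.pi/2)
p,d,c=cam('wrist'); save('w1',p); np.savez('w1.npz',p=p,d=d,P=cloud(d,c))
E
```

```text
tcp [0.569  0.0846 0.2009] axes x [-0.001 -0.001 -1.   ] ycur deg 89.86 q6 -1.553 delta [ 0.9 -1.6  1. ] roll -0.14214167082724696 w 0.0852 F [0.9 0.4 0.1] t 1.65
```

View pics/w1.png

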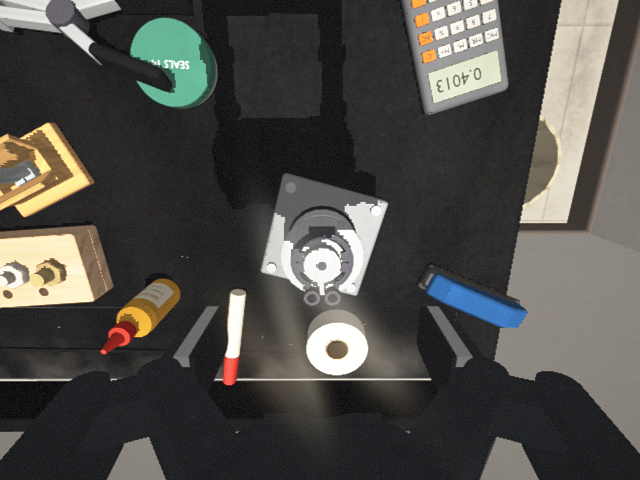

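Wrist view: pilot at about (321,265), ring eyes at (312,298) and (333,298), bridge up at (322,232). Enlarging to measure.

```bash
python3 - <<'E'
from h import *
z=np.load('w1.npz');p=z['p'];P=z['P']
save('w1c',cv2.resize(p[215:315,262:382],None,fx=6,fy=6,interpolation=cv2.INTER_CUBIC))
for z0,z1 in((.008,.016),(.055,.07),(.07,.083),(.083,.087),(.087,.095)):
    m=(P[...,2]>z0)&(P[...,2]<z1)&(abs(P[...,0]-.59)<.09)&(abs(P[...,1]-.083)<.09)
    W=(P[m][:,:2]*1000).astype(np.float32); print(z0,len(W),cv2.minEnclosingCircle(W),cv2.minAreaRect(W),np.median(W,0),np.median(P[m][:,2]))
E
```

```text
0.008 4830 ((616.8329467773438, 72.29845428466797), 99.30919647216797) ((615.7347412109375, 69.7701644897461), (125.56839752197266, 161.24925231933594), 74.57723236083984) [564.04034  78.30812] 0.013047232987096424
0.055 2078 ((593.0637817382812, 84.09819030761719), 36.90666580200195) ((592.5712280273438, 84.37811279296875), (72.8889389038086, 72.55001068115234), 74.82573699951172) [582.1371    84.361206] 0.06861643737809867
0.07 1926 ((595.0313110351562, 81.94839477539062), 35.74570846557617) ((595.3101196289062, 81.11703491210938), (69.69453430175781, 61.23347854614258), 35.75861740112305) [584.7992   84.34611] 0.07974449183493265
0.083 407 ((605.3374633789062, 84.07095336914062), 28.192726135253906) ((604.5252685546875, 84.11050415039062), (54.62580490112305, 31.251928329467773), 0.44624000787734985) [620.5367  86.0062] 0.08596017352122182
0.087 1000 ((603.9328002929688, 83.39804077148438), 26.55327606201172) ((603.2974243164062, 83.28156280517578), (30.889755249023438, 51.44906997680664), 86.11563873291016) [592.9592   83.55066] 0.08816357277788583
```

View pics/w1c.png

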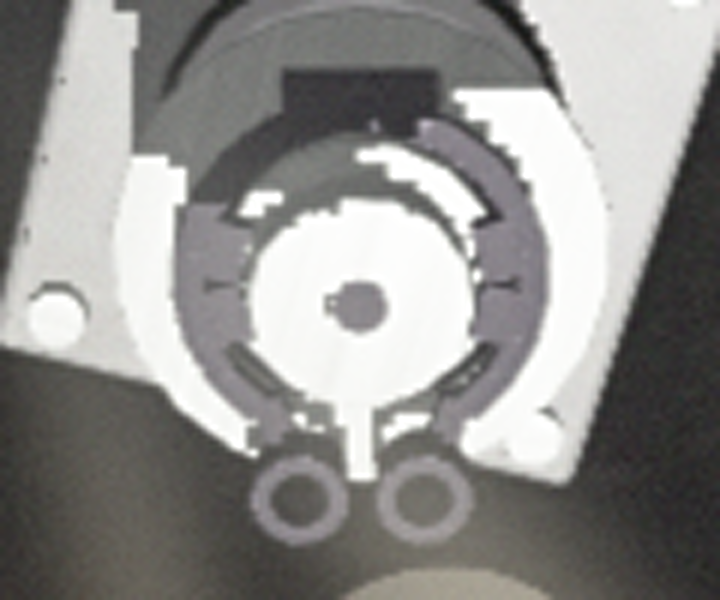

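```bash
cat >> h.py <<'E'
def proj(c,u,v,z):
    f=240/np.tan(np.radians(c['fovy'])/2)
    r=rot(c)@np.array([(u-c['cx'])/f,(v-c['cy'])/f,1]); o=np.array(c['xyz']); return o+r*(z-o[2])/r[2]
def pix(c,X):
    f=240/np.tan(np.radians(c['fovy'])/2)
    q=rot(c).T@(np.array(X)-c['xyz']); return np.array([c['cx']+f*q[0]/q[2],c['cy']+f*q[1]/q[2]])
E
python3 - <<'E'
from h import *
c=get_calibration('wrist')
cr=lambda x,y:(262+(x+.5)/6-.5,215+(y+.5)/6-.5)
a=proj(c,*cr(299,500),.085);b=proj(c,*cr(425,500),.085);e=proj(c,*cr(360,302),.087)
br=proj(c,*cr(362,100),.079)
print(a,b,(a+b)/2,e,br); m=(a+b)/2-e; print(np.degrees(np.arctan2(m[1],m[0])),np.linalg.norm(m),np.linalg.norm(b-a), np.degrees(np.arctan2((b-a)[1],(b-a)[0])))
go([.545,-.205,.24],np.radians(115.5))
E
```

```text
[0.62503072 0.07511622 0.085     ] [0.6250391 0.0933518 0.085    ] [0.62503491 0.08423401 0.085     ] [0.59340847 0.08400829 0.087     ] [0.56655069 0.08430652 0.079     ]
0.4089234023581408 0.03169042230366539 0.018235580457763998 89.97367787762641
tcp [0.5691 0.0846 0.201 ] axes x [-0.    -0.001 -1.   ] ycur deg 89.87 q6 -1.554 delta [ -38.8 -289.7  -23.4] roll -25.631073713848657 w 0.0851 F [ 0.3 -0.2 -0.2] t 1.7
```

Emit:
send_rows(motion=[{"tx":-29,"ty":-294,"tz":-63,"roll":-8,"grip":85},{"tx":-29,"ty":-294,"tz":-63,"roll":-16,"grip":85},{"tx":-29,"ty":-294,"tz":-63,"roll":-25,"grip":85},{"tx":-29,"ty":-294,"tz":-63,"roll":-25.6,"grip":85},{"tx":-29,"ty":-294,"tz":-63,"roll":-25.6,"grip":85},{"tx":-29,"ty":-294,"tz":-63,"roll":-25.6,"grip":85},{"tx":-29,"ty":-294,"tz":-63,"roll":-25.6,"grip":85},{"tx":-29,"ty":-294,"tz":-63,"roll":-25.6,"grip":85}])

```text
time: 2.5
position: [0.5051, -0.2097, 0.2307]
orientation: [-0.156, 0.69, 0.155, 0.69]
contact_force: [0.2, 0.9, -0.6]
gripper_width: 0.0851
```

Emit:
send_rows(motion=[{"tx":0,"ty":0,"tz":0,"roll":0,"grip":85},{"tx":0,"ty":0,"tz":0,"roll":0,"grip":85}])

```text
time: 2.7
position: [0.5055, -0.2077, 0.2307]
orientation: [-0.156, 0.69, 0.156, 0.69]
contact_force: [0.5, -0.1, 0.7]
gripper_width: 0.0852
```

```bash
python3 - <<'E'
from h import *
go([.522,-.2,.0925],np.radians(115.5))
p,d,c=cam('wrist'); save('w2',p); P=cloud(d,c);np.savez('w2.npz',p=p,d=d,P=P)
for z0,z1 in((.044,.06),(.105,.12),(.12,.132),(.132,.15)):
    m=(P[...,2]>z0)&(P[...,2]<z1)&(abs(P[...,0]-.523)<.06)&(abs(P[...,1]+.2)<.06)
    W=(P[m][:,:2]*1000).astype(np.float32); print(z0,len(W),cv2.minAreaRect(W),np.median(P[m],0))
E
```

```text
tcp [ 0.5055 -0.2077  0.2307] axes x [ 0. -0. -1.] ycur deg 115.5 q6 -2.546 delta [ 1.382e+02 -1.000e-01  1.820e+01] roll -0.0021207072295496817 w 0.0852 F [ 0.5 -0.1  0.7] t 2.7
0.044 717 ((523.4116821289062, -198.87689208984375), (48.23667526245117, 65.37052917480469), 24.83112144470215) [ 0.51294663 -0.19874155  0.05201083]
0.105 248 ((523.4222412109375, -198.2131805419922), (17.75529670715332, 53.747745513916016), 25.12045669555664) [ 0.52414352 -0.21077552  0.11275792]
0.12 228 ((523.1771850585938, -197.9622802734375), (17.587421417236328, 57.24067306518555), 25.502239227294922) [ 0.52045798 -0.18186955  0.1261436 ]
0.132 492 ((523.1900024414062, -197.6889190673828), (17.673587799072266, 61.60356521606445), 25.224727630615234) [ 0.52311567 -0.19804185  0.13775619]
```

View pics/w2.png

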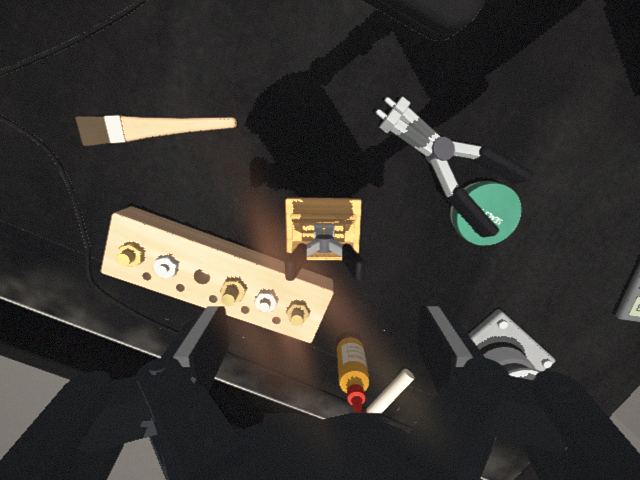

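The pliers' handles appear at about (300,250)/(350,250) in the stand, lined up with the tool. Lowering over them.

Emit:
send_rows(motion=[{"tx":20,"ty":1.2,"tz":20,"roll":0.2,"grip":85},{"tx":60,"ty":1.2,"tz":20,"roll":0.2,"grip":85},{"tx":95,"ty":1.2,"tz":20,"roll":0.2,"grip":85},{"tx":120,"ty":1.2,"tz":20,"roll":0.2,"grip":85},{"tx":135,"ty":1.2,"tz":20,"roll":0.2,"grip":85},{"tx":140,"ty":1.2,"tz":20,"roll":0.2,"grip":85},{"tx":140,"ty":1.2,"tz":20,"roll":0.2,"grip":85},{"tx":140,"ty":1.2,"tz":20,"roll":0.2,"grip":85}])

```text
time: 3.55
position: [0.5238, -0.198, 0.0917]
orientation: [-0.156, 0.689, 0.155, 0.69]
contact_force: [-0.6, -0.4, -0.3]
gripper_width: 0.085
```

```bash
python3 - <<'E'
from h import *
go([.5232,-.198,.0905],np.radians(115.3))
p,d,c=cam('wrist'); save('w3',p); P=cloud(d,c)
E
```

```text
tcp [ 0.5238 -0.198   0.0917] axes x [ 0.002 -0.001 -1.   ] ycur deg 115.35 q6 -2.511 delta [ 1.2  0.2 -0.5] roll 0.054089475978412335 w 0.085 F [-0.6 -0.4 -0.3] t 3.55
```

View pics/w3.png

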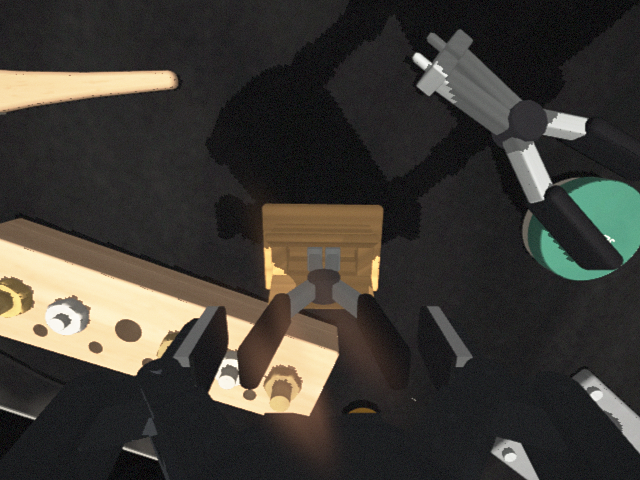

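The pads are at both sides of the handles, centred (handles (262,350) and (385,350)). Closing.

Emit:
send_rows(motion=[{"tx":1,"ty":0,"tz":-0.5,"roll":0,"grip":60},{"tx":1,"ty":0,"tz":-0.5,"roll":0,"grip":55},{"tx":1,"ty":0,"tz":-0.5,"roll":0,"grip":52},{"tx":1,"ty":0,"tz":-0.5,"roll":0,"grip":50},{"tx":1,"ty":0,"tz":-0.5,"roll":0,"grip":50},{"tx":1,"ty":0,"tz":-0.5,"roll":0,"grip":50}])

```text
time: 4.2
position: [0.5241, -0.1988, 0.0921]
orientation: [-0.156, 0.689, 0.154, 0.691]
contact_force: [-0.2, 0.8, 6.0]
gripper_width: 0.0499
```

```bash
python3 - <<'E'
from h import *
go([.5232,-.198,.0905],np.radians(115.3))
p,d,c=cam('wrist'); save('w4',p); P=cloud(d,c)
E
```

```text
tcp [ 0.5241 -0.1988  0.0921] axes x [ 0.004 -0.003 -1.   ] ycur deg 115.33 q6 -2.512 delta [ 1.6  1.1 -0.5] roll 0.028139713214495835 w 0.0499 F [-0.2  0.8  6. ] t 4.2
```

View pics/w4.png

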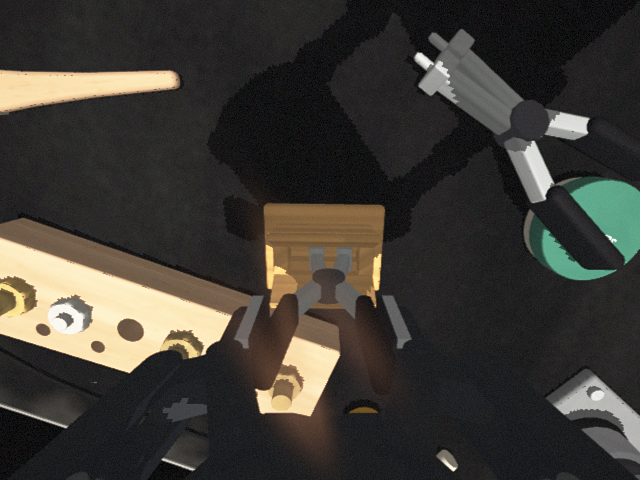

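Emit:
send_rows(motion=[{"tx":-10,"ty":0,"tz":0,"roll":0,"grip":50},{"tx":-30,"ty":0,"tz":0,"roll":0,"grip":50},{"tx":-55,"ty":0,"tz":0,"roll":0,"grip":50},{"tx":-80,"ty":0,"tz":0,"roll":0,"grip":50},{"tx":-100,"ty":0,"tz":0,"roll":0,"grip":50},{"tx":-110,"ty":0,"tz":0,"roll":0,"grip":50},{"tx":-110,"ty":0,"tz":0,"roll":0,"grip":50}])

```text
time: 4.95
position: [0.5241, -0.1988, 0.2036]
orientation: [-0.157, 0.688, 0.153, 0.692]
contact_force: [0.1, -0.3, -1.6]
gripper_width: 0.0499
```

```bash
python3 - <<'E'
from h import *
go([.610,.084,.2],np.radians(90))
p,d,c=cam('wrist'); save('w5',cv2.resize(p[200:440,180:500],None,fx=2.4,fy=2.4,interpolation=cv2.INTER_CUBIC)); P=cloud(d,c);np.savez('w5.npz',p=p,d=d,P=P)
E
```

```text
tcp [ 0.5241 -0.1988  0.2036] axes x [ 0.007 -0.004 -1.   ] ycur deg 115.33 q6 -2.512 delta [  3.1 218.9 198.6] roll 25.32616274902538 w 0.0499 F [ 0.1 -0.3 -1.6] t 4.95
```

View pics/w5.png

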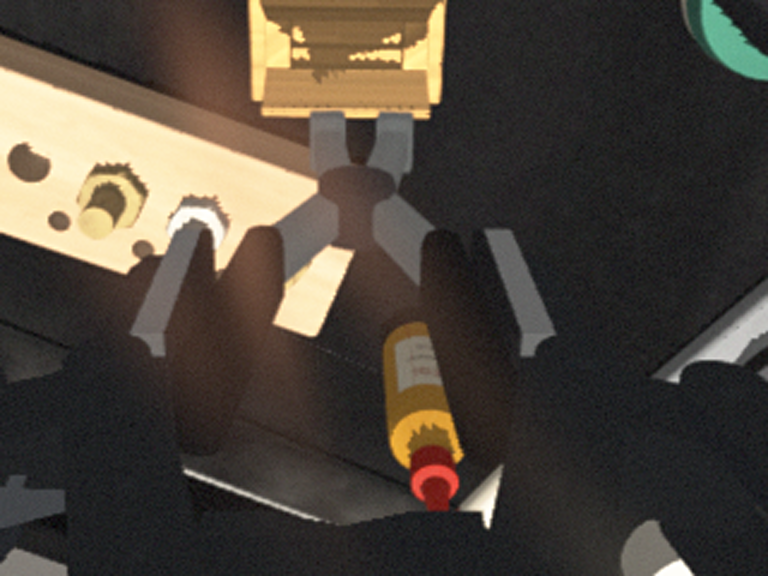

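```bash
python3 - <<'E'
from h import *
z=np.load('w5.npz');p=z['p'];P=z['P'];pp,M,o=pose()
L=(P-pp)@M*1000  # tool coords mm
m=(abs(L[...,1])<45)&(abs(L[...,2])<30)&(L[...,0]>-60)&(L[...,0]<110)
for a in range(20,100,6):
    k=m&(L[...,0]>=a)&(L[...,0]<a+6)
    W=L[k]
    if len(W)<5: continue
    l=W[W[:,1]<0];r=W[W[:,1]>=0]
    f=lambda w:(len(w),np.round(np.r_[w.min(0)[1:],w.max(0)[1:]],1)) if len(w) else None
    print(a,f(l),f(r))
go([.610,.084,.2],np.radians(90))
E
```

```text
20 (45, array([-6.5, -6.9, -0.5, -3.9])) (90, array([ 0. , -7.1, 11.4, -3.5]))
26 (18, array([-5. , -6.9, -0.5, -6.2])) (51, array([ 0.1, -6.9, 11. , -3.5]))
32 (27, array([-6.4, -4.5, -0.5, -1.3])) (46, array([ 0.1, -4.5, 12.7,  2.9]))
38 (42, array([-6.6, -4.5, -0.5, -1.3])) (67, array([ 0.1, -4.6, 13.6,  3.1]))
44 (55, array([-7.4, -4.4, -0.5,  3.2])) (56, array([ 0.1, -4.6, 14.6,  3.4]))
50 (43, array([-8.3, -4.4, -0.5,  1.3])) (54, array([ 7.7, -4.7, 16.3,  3.7]))
56 (114, array([-9.9, -7.7, -0.5,  7.3])) (148, array([ 8.7, -7.9, 18.2,  7.6]))
62 (89, array([-10. ,  -8.1,  -0.5,   8.1])) (56, array([ 8.7, -7.9, 19. ,  7.4]))
68 (6, array([-8.6, -7.6, -1.9, -7.3])) (1, array([11.7, -7.3, 11.7, -7.3]))
tcp [ 0.5235 -0.1985  0.2022] axes x [ 0.005 -0.003 -1.   ] ycur deg 115.33 q6 -2.512 delta [  1.8 218.4 199. ] roll 25.325813798141226 w 0.0499 F [-0.7 -0.5 -1.9] t 5.0
```

Emit:
send_rows(motion=[{"tx":0,"ty":219,"tz":199,"roll":8,"grip":50},{"tx":0,"ty":219,"tz":199,"roll":16,"grip":50},{"tx":0,"ty":219,"tz":199,"roll":22,"grip":50},{"tx":0,"ty":219,"tz":199,"roll":25.3,"grip":50},{"tx":0,"ty":219,"tz":199,"roll":25.3,"grip":50},{"tx":0,"ty":219,"tz":199,"roll":25.3,"grip":50},{"tx":0,"ty":219,"tz":199,"roll":25.3,"grip":50},{"tx":0,"ty":219,"tz":199,"roll":25.3,"grip":50}])

```text
time: 5.8
position: [0.609, 0.0859, 0.1998]
orientation: [-0.002, 0.707, 0.0, 0.708]
contact_force: [-1.1, -0.4, -1.0]
gripper_width: 0.0502
```

```bash
python3 - <<'E'
from h import *
go([.610,.084,.2],np.radians(90))
p,d,c=cam('wrist'); save('w6',cv2.resize(p[120:440,180:500],None,fx=1.8,fy=1.8,interpolation=cv2.INTER_CUBIC)); P=cloud(d,c);np.savez('w6.npz',p=p,d=d,P=P)
p,d,c=cam('scene'); save('s6',cv2.resize(p[200:360,120:280],None,fx=3.7,fy=3.7,interpolation=cv2.INTER_CUBIC)); np.savez('s6.npz',p=p,d=d,P=cloud(d,c))
E
```

```text
tcp [0.609  0.0859 0.1998] axes x [ 0.001 -0.003 -1.   ] ycur deg 90.19 q6 -1.556 delta [-0.1 -1.9  1. ] roll 0.18872566661338197 w 0.0502 F [-1.1 -0.4 -1. ] t 5.8
```

View pics/w6.png

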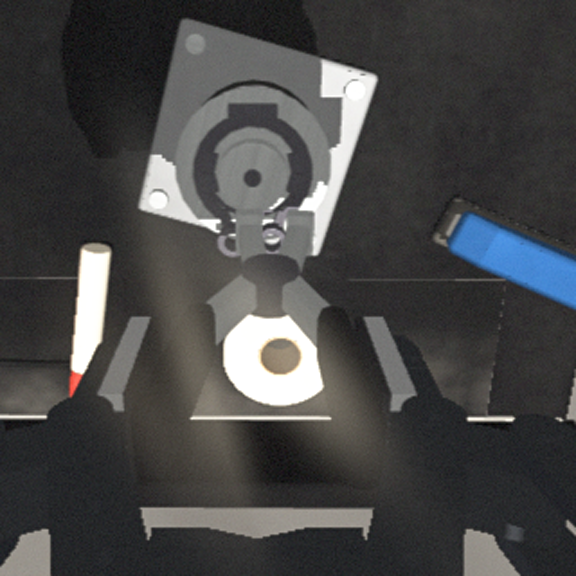

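View pics/s6.png

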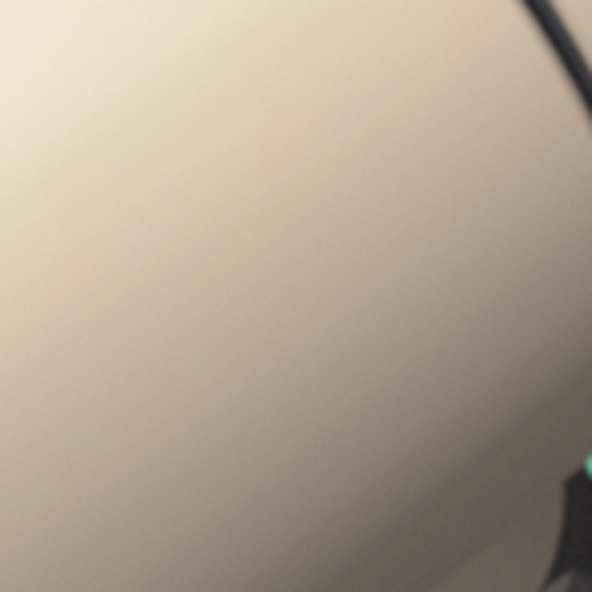

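```bash
cat >> h.py <<'E'
def tips(P,pp,M,rng):
    L=(P-pp)@M*1000
    m=(abs(L[...,1])<45)&(abs(L[...,2])<14)
    for a,b in rng:
        k=m&(L[...,0]>=a)&(L[...,0]<b); W=L[k]
        if len(W)<5: continue
        s=np.sort(W[:,1]); g=np.diff(s); i=g.argmax(); c=(s[i]+s[i+1])/2
        l=W[W[:,1]<c];r=W[W[:,1]>=c]
        f=lambda w:(len(w),np.round(np.r_[w.min(0)[1:],w.max(0)[1:]],1))
        print(a,round(g[i],1),f(l),f(r))
E
python3 - <<'E'
from h import *
z=np.load('w6.npz');P=z['P'];pp,M,o=pose();p=z['p']
tips(P,pp,M,[(20,26),(26,32),(44,50),(50,56),(56,59),(59,62),(62,66),(66,70),(70,76)])
c=get_calibration('wrist'); print(get_calibration('scene')['xyz'])
print('expected eyes px',pix(c,[.625,.0751,.085]),pix(c,[.625,.0933,.085]))
cc=cv2.resize(p[225:285,280:380],None,fx=8,fy=8,interpolation=cv2.INTER_CUBIC); save('w6b',cc)
go([.6252,.0796,.1706],np.radians(90.1))
E
```

```text
20 0.5 (2, array([-4.8, -7.7, -4.3, -7.5])) (203, array([ -3.8, -11.5,  16. ,   3.1]))
26 0.5 (26, array([ -1.8, -11.5,   2.1, -10.4])) (93, array([  2.6, -11.8,  14.2, -10.5]))
44 5.4 (60, array([ -2.9, -10.4,   5.1,  -2.6])) (66, array([ 10.5, -10.6,  18.9,  -2.7]))
50 6.8 (45, array([ -3. , -10.5,   4.5,  -9. ])) (62, array([ 11.3, -10.7,  20. ,  -3. ]))
56 9.0 (35, array([ -3.7, -10.9,   4. ,  -3.3])) (22, array([ 12.9, -10.9,  20.7,  -8.1]))
59 10.3 (21, array([ -3.8, -10.8,   3.3,  -9.4])) (27, array([ 13.6, -11.7,  22.1,  -3.6]))
62 9.1 (118, array([ -5.3, -14. ,   4. ,   0.8])) (129, array([ 13.1, -14. ,  23.1,   1.5]))
66 9.2 (10, array([ -5.3, -13.7,   4. ,   1.2])) (10, array([ 13.2, -13.9,  23.7,  -5. ]))
[0.1232249  0.21734063 0.82737048]
expected eyes px [312.3170407  254.31639467] [334.25913152 254.36993232]
tcp [0.6091 0.0837 0.2006] axes x [ 0.002 -0.003 -1.   ] ycur deg 90.0 q6 -1.556 delta [30.1 -4.  16. ] roll -0.10449249128704548 w 0.0498 F [ 0.2 -0.6 -0.6] t 5.9
```

View pics/w6b.png

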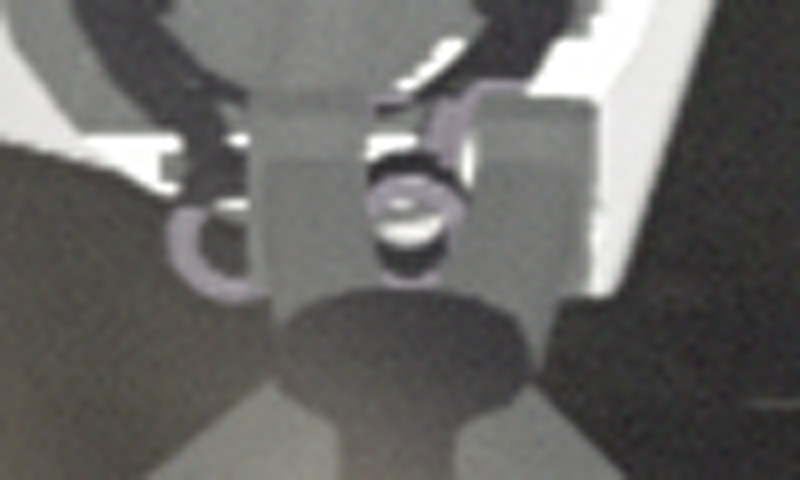

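The pliers may have swung in the pads, or the arm was still settling; measuring again at rest.

```bash
cat >> h.py <<'E'
def look(name,rng=[(-35,-30),(-30,-20),(20,26),(26,32),(44,50),(50,56),(56,59),(59,62),(62,66),(66,70),(70,76)]):
    pp,M,o=pose(); p,d,c=cam('wrist'); P=cloud(d,c)
    np.savez(name+'.npz',p=p,d=d,P=P); tips(P,pp,M,rng); return p,P,c
E
python3 - <<'E'
from h import *
p,P,c=look('w7')
go([.6252,.0796,.1706],np.radians(90.1))
print('expected eyes px',pix(c,[.625,.0751,.085]),pix(c,[.625,.0933,.085]))
cc=cv2.resize(p[180:420,200:460],None,fx=2.4,fy=2.4,interpolation=cv2.INTER_CUBIC); save('w7b',cc)
E
```

```text
-35 31.6 (524, array([-38.7, -11. , -14.9,   5.8])) (471, array([ 16.7, -11.1,  38.9,   6.1]))
-30 29.7 (916, array([-38.6, -10.9, -13.3,   6. ])) (815, array([ 16.4, -10.9,  39.1,   5.2]))
20 0.5 (58, array([ -6. , -11.2,  -0.1,  -7. ])) (124, array([  0.5, -11.3,  13.5,  -7.4]))
26 1.1 (1, array([-4.5, -9.7, -4.5, -9.7])) (108, array([ -3.4, -11.7,  12.6, -10. ]))
44 5.4 (58, array([ -5. , -10. ,   2.9,  -2.7])) (69, array([  8.4, -10.5,  16.7,  -2.3]))
50 6.8 (50, array([ -5.8, -10.1,   2.4,  -7.2])) (50, array([  9.2, -10.4,  17.8,  -2.5]))
56 8.9 (28, array([ -5.9, -10.3,   1.8,  -2.6])) (29, array([ 10.8, -10.5,  18.7,  -3.7]))
59 10.3 (25, array([ -6. , -10.8,   1.2,  -9.3])) (28, array([ 11.5, -13.5,  20.2,  -3.9]))
62 9.1 (135, array([ -7.5, -14. ,   1.9,   1.4])) (140, array([ 11. , -14. ,  21.1,   1.5]))
66 9.9 (16, array([ -7.5, -14. ,   1.9, -13.1])) (17, array([ 11.8, -14. ,  21.6,  -4.5]))
tcp [0.6093 0.0833 0.201 ] axes x [ 0.003 -0.003 -1.   ] ycur deg 89.94 q6 -1.556 delta [30.5 -3.5 15.9] roll -0.15777445237765073 w 0.0497 F [-0.4  0.6 -0.8] t 5.95
expected eyes px [312.3170407  254.31639467] [334.25913152 254.36993232]
```

View pics/w7b.png

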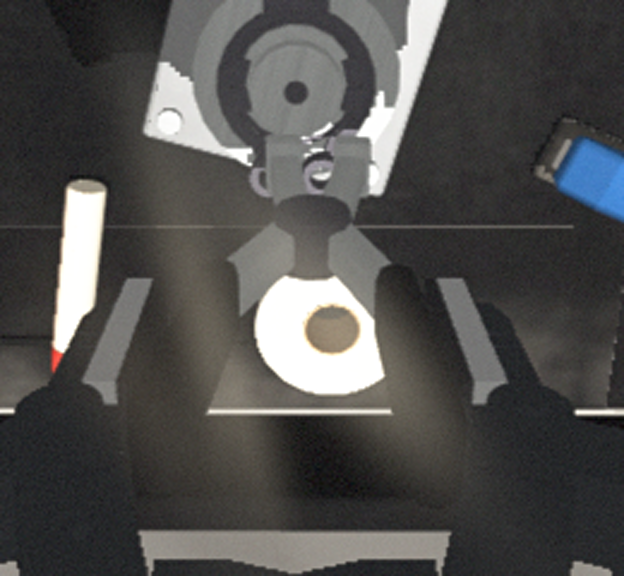

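The picture shows the pliers tilted in the pads by about 4° after the fast transfer (tips toward the camera). I'll return them gently to the stand, regrip, and move slower.

```bash
python3 - <<'E'
from h import *
go([.532,-.2013,.2036],np.radians(115.3))
E
```

```text
tcp [0.6093 0.0833 0.201 ] axes x [ 0.003 -0.003 -1.   ] ycur deg 89.94 q6 -1.556 delta [  -1.9 -284.6  -77. ] roll -25.357774452377672 w 0.0497 F [-0.4  0.6 -0.8] t 5.95
```

Emit:
send_rows(motion=[{"tx":0,"ty":-6,"tz":-1.6,"roll":-0.5,"grip":50},{"tx":0,"ty":-19,"tz":-5,"roll":-1.7,"grip":50},{"tx":0,"ty":-40,"tz":-11,"roll":-3.6,"grip":50},{"tx":0,"ty":-67,"tz":-18,"roll":-6,"grip":50},{"tx":0,"ty":-96,"tz":-26,"roll":-8.6,"grip":50},{"tx":0,"ty":-125,"tz":-34,"roll":-11.2,"grip":50},{"tx":0,"ty":-152,"tz":-41,"roll":-13.6,"grip":50},{"tx":0,"ty":-172,"tz":-46,"roll":-15.5,"grip":50}])

```text
time: 6.75
position: [0.5618, -0.0919, 0.2017]
orientation: [-0.096, 0.7, 0.093, 0.702]
contact_force: [0.6, 0.3, -1.4]
gripper_width: 0.0502
```

```bash
python3 - <<'E'
from h import *
go([.532,-.2013,.2036],np.radians(115.3))
E
```

```text
tcp [ 0.5618 -0.0919  0.2017] axes x [ 0.003 -0.004 -1.   ] ycur deg 105.38 q6 -2.134 delta [ -1.6 -97.6 -57.8] roll -9.918201764078498 w 0.0502 F [ 0.6  0.3 -1.4] t 6.75
```

Emit:
send_rows(motion=[{"tx":0,"ty":-12,"tz":-7,"roll":-1.5,"grip":50},{"tx":0,"ty":-30,"tz":-18,"roll":-3.4,"grip":50},{"tx":0,"ty":-54,"tz":-32,"roll":-5.5,"grip":50},{"tx":0,"ty":-76,"tz":-45,"roll":-7.8,"grip":50},{"tx":0,"ty":-90,"tz":-53,"roll":-9.2,"grip":50},{"tx":0,"ty":-97,"tz":-57.5,"roll":-9.9,"grip":50},{"tx":0,"ty":-97.6,"tz":-57.8,"roll":-9.9,"grip":50},{"tx":0,"ty":-97.6,"tz":-57.8,"roll":-9.9,"grip":50}])

```text
time: 7.55
position: [0.5318, -0.2014, 0.202]
orientation: [-0.156, 0.689, 0.153, 0.691]
contact_force: [0.4, 0.4, -2.0]
gripper_width: 0.0499
```

```bash
python3 - <<'E'
from h import *
p,P,c=look('w8',[(20,26),(50,56),(56,59),(59,62),(62,66),(66,70)])
go([.532,-.2013,.2036],np.radians(115.3))
E
```

```text
20 0.6 (2, array([-6.9, -7.3, -6.4, -7.2])) (187, array([ -5.8, -11. ,  13.5,  -7.1]))
50 7.4 (50, array([ -6.3, -10. ,   2. ,  -3.3])) (59, array([  9.4, -10.1,  17.4,  -2.1]))
56 9.0 (26, array([ -6.4, -10.2,   1.4,  -1.9])) (24, array([ 10.4, -10.2,  18.2,  -5.6]))
59 10.4 (25, array([ -6.4, -10.5,   0.8,  -9. ])) (36, array([ 11.2, -12.8,  19.8,  -3.1]))
62 9.1 (141, array([ -7.9, -13.9,   1.4,   1.9])) (142, array([ 10.5, -13.9,  20.6,   1.9]))
66 9.9 (27, array([ -8. , -14. ,   1.4, -13.2])) (28, array([ 11.3, -14. ,  21.2,  -5.2]))
tcp [ 0.5319 -0.201   0.202 ] axes x [ 0.003 -0.003 -1.   ] ycur deg 115.26 q6 -2.506 delta [-1.6 -0.3 -0.1] roll -0.039395251438951014 w 0.0498 F [ 0.3 -0.1 -0.8] t 7.6
```

Emit:
send_rows(motion=[{"tx":8,"ty":0,"tz":0,"roll":0,"grip":50},{"tx":25,"ty":0,"tz":0,"roll":0,"grip":50},{"tx":50,"ty":0,"tz":0,"roll":0,"grip":50},{"tx":75,"ty":0,"tz":0,"roll":0,"grip":50},{"tx":92,"ty":0,"tz":0,"roll":0,"grip":50},{"tx":102,"ty":0,"tz":0,"roll":0,"grip":50},{"tx":107,"ty":0,"tz":0,"roll":0,"grip":50},{"tx":109,"ty":0,"tz":0,"roll":0,"grip":50}])

```text
time: 8.4
position: [0.5328, -0.2012, 0.0934]
orientation: [-0.156, 0.689, 0.153, 0.691]
contact_force: [-0.4, 0.8, 4.3]
gripper_width: 0.0498
```

```bash
python3 - <<'E'
from h import *
go([.5232,-.198,.0905],np.radians(115.3))
E
```

```text
tcp [ 0.5328 -0.2012  0.0934] axes x [ 0.004 -0.004 -1.   ] ycur deg 115.28 q6 -2.506 delta [ 2.9  7.  -7.3] roll -0.015066886584101265 w 0.0498 F [-0.4  0.8  4.3] t 8.4
```

Contact at 4 N with the floor. Release and let the pliers settle.

Emit:
send_rows(motion=[{"tx":1,"ty":0,"tz":0,"roll":0,"grip":56},{"tx":0,"ty":0,"tz":0,"roll":0,"grip":62},{"tx":0,"ty":2,"tz":-2,"roll":0,"grip":80},{"tx":0,"ty":7,"tz":-7,"roll":0,"grip":80},{"tx":0,"ty":7,"tz":-7,"roll":0,"grip":80},{"tx":0,"ty":7,"tz":-7,"roll":0,"grip":80}])

```text
time: 9.0
position: [0.5234, -0.1978, 0.0936]
orientation: [-0.156, 0.689, 0.153, 0.691]
contact_force: [0.7, 0.2, -0.0]
gripper_width: 0.0799
```

```bash
python3 - <<'E'
from h import *
p,P,c=look('w9',[(-48,-44),(-40,-36),(-36,-32),(-28,-24),(-20,-16),(-10,-6),(-4,0),(20,26),(50,56),(56,59),(59,62),(62,66)])
save('w9',p)
go([.5232,-.198,.0905],np.radians(115.3))
E
```

```text
-48 45.9 (961, array([-44.9, -11.4, -22.6,  13.4])) (763, array([ 23.4, -11. ,  45. ,  13. ]))
-40 42.9 (526, array([-45. , -10.8, -21.3,  12.2])) (547, array([ 21.6, -11.4,  45. ,  13.3]))
-36 41.4 (474, array([-44.8, -10.6, -20.7,  11.8])) (509, array([ 20.7, -10.9,  44.9,  12.9]))
-28 38.4 (418, array([-44.9, -10.8, -19.3,  11.8])) (418, array([ 19.1, -11. ,  44.8,  11.3]))
-20 35.6 (345, array([-44.9, -10.9, -18. ,  11.8])) (349, array([ 17.6, -10.9,  45. ,  12. ]))
-10 32.0 (125, array([-23.7,  -5.6, -16.3,  10.1])) (138, array([15.7, -6. , 23.2, 10.3]))
-4 27.2 (96, array([-23. ,  -5.1, -14. ,   8.3])) (117, array([13.2, -5.6, 22.2,  9. ]))
20 0.5 (96, array([-11.3,  -4.7,  -0.5,  -1. ])) (86, array([ 0.1, -4.7, 10.4, -1. ]))
50 1.4 (182, array([-33.9, -14. , -11.6,  14. ])) (274, array([-10.1, -13.9,  31.5,  14. ]))
56 2.6 (196, array([-33.7, -13.2,  -3.1,  13.1])) (179, array([ -0.6, -12.6,  32. ,  13.1]))
59 1.3 (560, array([-33.7, -11.6,  -3.2,  11.7])) (582, array([ -1.9, -11. ,  32.2,  12.2]))
62 3.6 (3, array([-34.1,  -0.6, -31. ,   6.1])) (430, array([-27.4,  -9.3,  31.7,  10.8]))
tcp [ 0.5235 -0.1979  0.0936] axes x [ 0.004 -0.004 -1.   ] ycur deg 115.28 q6 -2.509 delta [ 3.1  0.1 -0.3] roll -0.02067588365978797 w 0.0798 F [-0.6  0.  -0.7] t 9.05
```

View pics/w9.png

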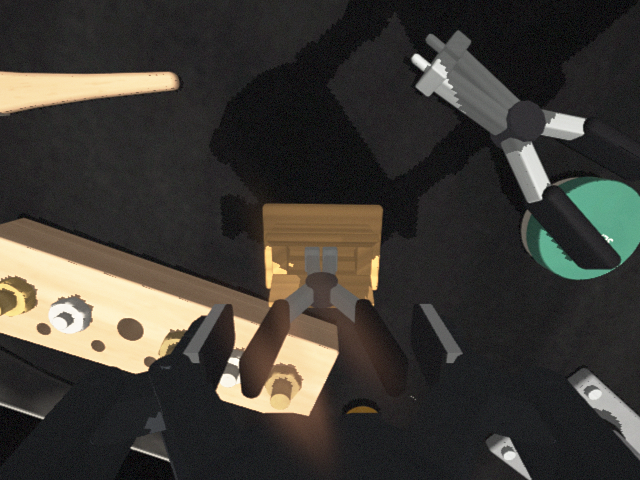

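Pliers upright and centred again (rivet at (322,290)). Regrip, with the tool 2 mm further along tool z.

Emit:
send_rows(motion=[{"tx":1.5,"ty":-0.2,"tz":2,"roll":0,"grip":70},{"tx":1.5,"ty":-0.2,"tz":2,"roll":0,"grip":62},{"tx":1.5,"ty":-0.2,"tz":2,"roll":0,"grip":57},{"tx":1.5,"ty":-0.2,"tz":2,"roll":0,"grip":54},{"tx":0.5,"ty":-0.2,"tz":2,"roll":0,"grip":52},{"tx":-1,"ty":-0.2,"tz":2,"roll":0,"grip":50},{"tx":-3,"ty":-0.2,"tz":2,"roll":0,"grip":50},{"tx":-6,"ty":-0.2,"tz":2,"roll":0,"grip":50}])

```text
time: 9.85
position: [0.5249, -0.1969, 0.0992]
orientation: [-0.156, 0.689, 0.153, 0.691]
contact_force: [-1.3, -0.3, -1.8]
gripper_width: 0.0501
```

Emit:
send_rows(motion=[{"tx":-8,"ty":0,"tz":0,"roll":0,"grip":50},{"tx":-22,"ty":0,"tz":0,"roll":0,"grip":50},{"tx":-42,"ty":0,"tz":0,"roll":0,"grip":50},{"tx":-65,"ty":0,"tz":0,"roll":0,"grip":50},{"tx":-85,"ty":0,"tz":0,"roll":0,"grip":50},{"tx":-97,"ty":0,"tz":0,"roll":0,"grip":50},{"tx":-103,"ty":0,"tz":0,"roll":0,"grip":50},{"tx":-104,"ty":0,"tz":0,"roll":0,"grip":50}])

```text
time: 10.65
position: [0.5246, -0.1966, 0.2035]
orientation: [-0.156, 0.689, 0.153, 0.691]
contact_force: [-1.1, 0.7, -2.3]
gripper_width: 0.0501
```

```bash
sed -i 's/<14)/<22)/' h.py; python3 - <<'E'
from h import *
p,P,c=look('w10',[(-30,-25),(-20,-16),(-10,-6),(20,26),(26,32),(50,56),(56,59),(59,62),(62,66),(66,70)])
go([.610,.079,.2],np.radians(90))
E
```

```text
-30 30.7 (423, array([-39. , -11.5, -16.1,   4. ])) (447, array([ 14.6, -11.5,  38.6,   4.3]))
-20 28.9 (280, array([-38.9, -11.3, -15.5,   4.7])) (310, array([ 13.4, -11.4,  38.5,   4.2]))
-10 26.7 (155, array([-31.8, -11.1, -14.7,   4.1])) (170, array([ 12. , -11.3,  31.1,   4.7]))
20 0.5 (178, array([-12.3,  -9.2,   7.6,  -5.4])) (1, array([ 8.1, -5.6,  8.1, -5.6]))
26 0.6 (71, array([-11. ,  -9.2,  -0.5,  -7.8])) (36, array([ 0.1, -8.8,  5.6, -7.7]))
50 8.1 (51, array([-15.4,  -6. ,  -7.4,   1.8])) (45, array([ 0.7, -6. ,  7.8,  1.4]))
56 9.7 (23, array([-15.4,  -6. ,  -8.3,  -1.5])) (26, array([ 1.4, -5.9,  8.6,  1.7]))
59 9.8 (22, array([-16.4,  -6. ,  -8.4,   0.4])) (19, array([ 1.4, -5.9,  8.6, -4.7]))
62 9.3 (147, array([-18.1,  -9.4,  -8.5,   6.4])) (134, array([ 0.8, -9.2, 10.2,  6.8]))
66 9.3 (28, array([-18.1,  -9.5,  -8.6,  -4.2])) (36, array([ 0.8, -9.3, 10.2, -6.5]))
tcp [ 0.5244 -0.1965  0.203 ] axes x [ 0.003 -0.003 -1.   ] ycur deg 115.28 q6 -2.506 delta [  2.4 212.6 195. ] roll 25.279389938441646 w 0.05 F [ 0.3  0.3 -0.8] t 10.7
```

```bash
python3 - <<'E'
from h import *
go([.6262,.0888,.2],np.radians(90))
E
```

```text
tcp [ 0.5244 -0.1965  0.203 ] axes x [ 0.003 -0.003 -1.   ] ycur deg 115.28 q6 -2.506 delta [  2.4 214.5 213.9] roll 25.279389938441646 w 0.05 F [ 0.3  0.3 -0.8] t 10.7
```

Emit:
send_rows(motion=[{"tx":0,"ty":4,"tz":4,"roll":0.5,"grip":50},{"tx":0,"ty":14,"tz":13,"roll":1.6,"grip":50},{"tx":0,"ty":29,"tz":28,"roll":3.5,"grip":50},{"tx":0,"ty":49,"tz":47,"roll":6,"grip":50},{"tx":0,"ty":70,"tz":67,"roll":8.5,"grip":50},{"tx":0,"ty":91,"tz":87,"roll":11,"grip":50},{"tx":0,"ty":110,"tz":105,"roll":13,"grip":50},{"tx":0,"ty":122,"tz":116,"roll":14.5,"grip":50}])

```text
time: 11.5
position: [0.5771, -0.0343, 0.2014]
orientation: [-0.067, 0.704, 0.066, 0.704]
contact_force: [-0.3, 0.8, -1.4]
gripper_width: 0.0501
```

```bash
python3 - <<'E'
from h import *
go([.6262,.0888,.2],np.radians(90))
E
```

```text
tcp [ 0.5771 -0.0343  0.2014] axes x [ 0.001 -0.002 -1.   ] ycur deg 100.76 q6 -1.949 delta [  1.2 111.7  71.2] roll 10.763759643089807 w 0.0501 F [-0.3  0.8 -1.4] t 11.5
```

Emit:
send_rows(motion=[{"tx":0,"ty":14,"tz":9,"roll":1.3,"grip":50},{"tx":0,"ty":33,"tz":21,"roll":3,"grip":50},{"tx":0,"ty":56,"tz":35,"roll":5.3,"grip":50},{"tx":0,"ty":80,"tz":51,"roll":7.7,"grip":50},{"tx":0,"ty":98,"tz":62,"roll":9.5,"grip":50},{"tx":0,"ty":109,"tz":69,"roll":10.5,"grip":50},{"tx":0,"ty":111.7,"tz":71.2,"roll":10.7,"grip":50},{"tx":0,"ty":111.7,"tz":71.2,"roll":10.7,"grip":50}])

```text
time: 12.3
position: [0.6259, 0.0892, 0.2002]
orientation: [-0.002, 0.707, -0.0, 0.707]
contact_force: [-0.6, -0.0, -1.6]
gripper_width: 0.0501
```

```bash
python3 - <<'E'
from h import *
p,P,c=look('w11',[(-20,-16),(20,26),(50,56),(59,62),(62,66),(66,70)])
go([.6262,.0888,.1726],np.radians(90))
pp,M,o=pose()
for y,z in((-13.9,-1.3),(5.0,-1.3)): print(pp+M@np.array([80.6,y,z])/1000)
E
```

```text
-20 28.8 (284, array([-38.5, -11.4, -15.1,   3.7])) (309, array([ 13.7, -11.3,  38.8,   4. ]))
20 0.5 (103, array([-11.4,  -9.8,  -0.1,  -6. ])) (77, array([ 0.5, -9.6,  8.5, -5.7]))
50 7.6 (49, array([-14.9,  -7.2,  -7. ,   0.8])) (44, array([ 0.5, -7.2,  8.2,  1. ]))
59 9.7 (29, array([-16. ,  -6.9,  -7.9,   0.4])) (18, array([ 1.8, -7.4,  9. , -5.7]))
62 9.2 (146, array([-17.6, -10.6,  -8.1,   5. ])) (138, array([  1.2, -10.7,  10.7,   5.3]))
66 9.4 (26, array([-17.6, -10.6,  -8.2,  -4.9])) (28, array([  1.2, -10.5,  10.6,  -4.9]))
tcp [0.6258 0.0886 0.2005] axes x [-0.001 -0.002 -1.   ] ycur deg 90.09 q6 -1.551 delta [27.9  0.3  0.4] roll 0.08625457588659044 w 0.05 F [ 1.7 -0.5 -1.1] t 12.35
[0.62448924 0.07450561 0.11989527]
[0.62446079 0.09340554 0.11985062]
```

Emit:
send_rows(motion=[{"tx":4,"ty":-0.5,"tz":1,"roll":0,"grip":50},{"tx":10,"ty":-0.5,"tz":2,"roll":0,"grip":50},{"tx":18,"ty":-0.5,"tz":2,"roll":0,"grip":50},{"tx":24,"ty":-0.5,"tz":2,"roll":0,"grip":50},{"tx":27,"ty":-0.5,"tz":2,"roll":0,"grip":50},{"tx":28,"ty":-0.5,"tz":2,"roll":0,"grip":50},{"tx":28,"ty":-0.5,"tz":2,"roll":0,"grip":50},{"tx":28,"ty":-0.5,"tz":2,"roll":0,"grip":50}])

```text
time: 13.15
position: [0.628, 0.0881, 0.1728]
orientation: [-0.001, 0.707, -0.0, 0.707]
contact_force: [0.3, 0.6, -1.1]
gripper_width: 0.0498
```

```bash
python3 - <<'E'
from h import *
p,P,c=look('w12',[(-20,-16),(20,26),(50,56),(59,62),(62,66),(66,70)])
go([.6278,.0882,.1726],np.radians(90))
print('expected eyes px',pix(c,[.625,.0751,.085]),pix(c,[.625,.0933,.085]))
save('w12',cv2.resize(p[150:270,260:400],None,fx=5.6,fy=5,interpolation=cv2.INTER_CUBIC))
t,d,c=cam('top'); save('t12',cv2.resize(t[170:240,170:250],None,fx=7,fy=7,interpolation=cv2.INTER_CUBIC))
E
```

```text
-20 29.0 (277, array([-38.5, -11.6, -15.1,   4.3])) (297, array([ 13.9, -11.2,  38.9,   4.4]))
20 1.0 (1, array([-12.5,  -5.7, -12.5,  -5.7])) (180, array([-11.4,  -9.2,   8.5,   5.5]))
50 6.9 (55, array([-14.9,  -6.5,  -6.4,   0.3])) (44, array([ 0.5, -6.5,  8.1,  1. ]))
59 10.4 (26, array([-16.1,  -6.3,  -8.6,   1.4])) (17, array([ 1.8, -6.2,  9. , -5.1]))
62 9.2 (151, array([-17.7, -10. ,  -8.1,   5.7])) (140, array([ 1.2, -9.8, 10.7,  5.9]))
66 9.4 (24, array([-17.7, -10. ,  -8.2,  -9. ])) (31, array([ 1.2, -9.8, 10.6, -6.3]))
tcp [0.628  0.0881 0.1728] axes x [-0.    -0.002 -1.   ] ycur deg 90.09 q6 -1.552 delta [ 0.2  0.1 -0.2] roll 0.0918360860260932 w 0.05 F [ 0.8 -0.9 -1.8] t 13.2
expected eyes px [304.81758111 243.53971339] [329.66571502 243.62798276]
```

View pics/w12.png

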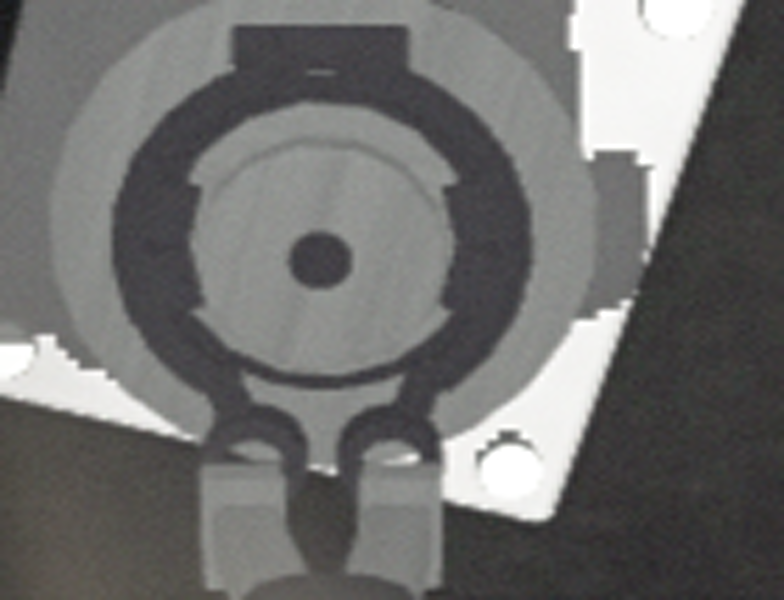

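The view shows the shoulders at crop (242,500)/(400,500) over the eyes at (256,461)/(389,461): aligned sideways, about 1 mm too far ahead. Shift back 1.2 mm and lower so the pins enter.

Emit:
send_rows(motion=[{"tx":0,"ty":0.2,"tz":-1.2,"roll":0,"grip":50},{"tx":2,"ty":0.2,"tz":-1.2,"roll":0,"grip":50},{"tx":4,"ty":0.2,"tz":-1.2,"roll":0,"grip":50},{"tx":6,"ty":0.2,"tz":-1.2,"roll":0,"grip":50},{"tx":8,"ty":0.2,"tz":-1.2,"roll":0,"grip":50},{"tx":9.5,"ty":0.2,"tz":-1.2,"roll":0,"grip":50},{"tx":11,"ty":0.2,"tz":-1.2,"roll":0,"grip":50},{"tx":11,"ty":0.2,"tz":-1.2,"roll":0,"grip":50}])

```text
time: 14.05
position: [0.6267, 0.0882, 0.1615]
orientation: [-0.001, 0.707, -0.0, 0.707]
contact_force: [0.3, 0.2, -1.8]
gripper_width: 0.0499
```

```bash
python3 - <<'E'
from h import *
p,P,c=look('w13',[(-20,-16),(20,26),(50,56),(59,62),(62,66),(66,70)])
go([.6278,.0882,.1726],np.radians(90))
save('w13',cv2.resize(p[150:270,260:400],None,fx=5.6,fy=5,interpolation=cv2.INTER_CUBIC))
E
```

```text
-20 28.8 (280, array([-38.3, -11.3, -15.1,   4.3])) (300, array([ 13.7, -11.3,  39. ,   4.4]))
20 0.6 (1, array([-12.4,  -5.6, -12.4,  -5.6])) (175, array([-11.9,  -9.2,   8.5,  -5.5]))
50 6.9 (52, array([-14.9,  -6.3,  -6.4,   0.3])) (44, array([ 0.5, -6.4,  8.2, -4.7]))
59 10.4 (24, array([-16. ,  -6.3,  -8.6,   0.8])) (20, array([ 1.8, -6. ,  9. , -5.1]))
62 9.2 (145, array([-17.7,  -9.7,  -8. ,   5.8])) (136, array([ 1.2, -9.7, 10.7,  6. ]))
66 9.4 (27, array([-17.6,  -9.7,  -8.2,  -8.9])) (31, array([ 1.2, -9.8, 10.6, -1.9]))
tcp [0.6267 0.0882 0.1617] axes x [-0.    -0.002 -1.   ] ycur deg 90.09 q6 -1.552 delta [-10.9  -0.1   1.1] roll 0.09288080293205538 w 0.0497 F [-0.3  0.  -2.2] t 14.1
```

View pics/w13.png

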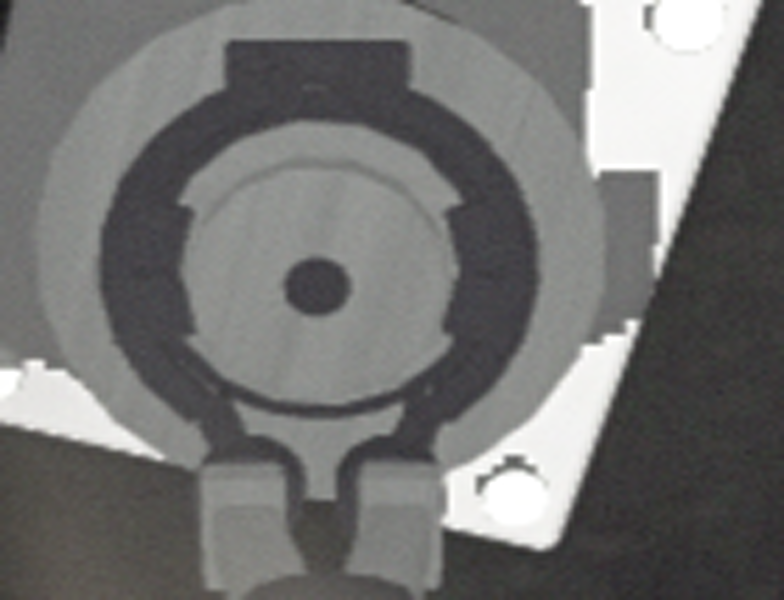

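No contact force yet; lowering further in small steps.

Emit:
send_rows(motion=[{"tx":1,"ty":0,"tz":0,"roll":0,"grip":50},{"tx":2,"ty":0,"tz":0,"roll":0,"grip":50},{"tx":3,"ty":0,"tz":0,"roll":0,"grip":50},{"tx":3,"ty":0,"tz":0,"roll":0,"grip":50}])

```text
time: 14.5
position: [0.6267, 0.0882, 0.1586]
orientation: [-0.001, 0.707, -0.0, 0.707]
contact_force: [-0.3, 0.1, -0.5]
gripper_width: 0.0501
```

```bash
python3 - <<'E'
from h import *
p,P,c=look('w14',[(-20,-16),(50,56),(59,62),(62,66),(66,70)])
go([.6278,.0882,.1726],np.radians(90))
save('w14',cv2.resize(p[150:270,260:400],None,fx=5.6,fy=5,interpolation=cv2.INTER_CUBIC))
E
```

```text
-20 28.8 (279, array([-38.5, -11.2, -15.1,   4.2])) (303, array([ 13.7, -11.2,  38.8,   4.3]))
50 8.1 (54, array([-14.9,  -6.4,  -7. ,   1.6])) (41, array([ 1.2, -6.1,  8.2,  1.5]))
59 9.7 (25, array([-16. ,  -6.2,  -7.9,   1.3])) (25, array([ 1.8, -6.2,  9. , -4.6]))
62 9.2 (144, array([-17.7,  -9.6,  -8. ,   6.1])) (136, array([ 1.2, -9.4, 10.7,  6.2]))
66 1.4 (33, array([-17.8, -21.3,  -7.5,   6.2])) (43, array([ -6.1, -21.9,  10.5,  -7.7]))
tcp [0.6267 0.0882 0.1587] axes x [-0.    -0.002 -1.   ] ycur deg 90.09 q6 -1.552 delta [-13.9  -0.    1.1] roll 0.08850864379736821 w 0.05 F [ 0.4 -0.1 -0.7] t 14.55
```

View pics/w14.png

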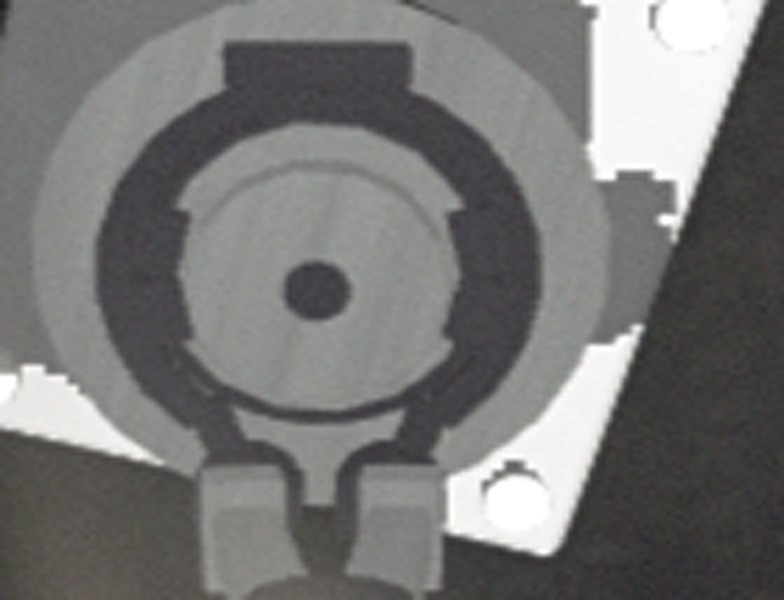

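Emit:
send_rows(motion=[{"tx":0.7,"ty":0,"tz":0,"roll":0,"grip":50},{"tx":1.4,"ty":0,"tz":0,"roll":0,"grip":50},{"tx":1.4,"ty":0,"tz":0,"roll":0,"grip":50}])

```text
time: 14.85
position: [0.6267, 0.0882, 0.1572]
orientation: [-0.001, 0.707, -0.0, 0.707]
contact_force: [0.8, -0.8, -0.4]
gripper_width: 0.0502
```

```bash
python3 - <<'E'
from h import *
go([.6278,.0882,.1726],np.radians(90))
E
```

```text
tcp [0.6267 0.0882 0.1572] axes x [-0.    -0.002 -1.   ] ycur deg 90.09 q6 -1.552 delta [-15.4  -0.1   1.1] roll 0.088813006261897 w 0.0502 F [ 0.8 -0.8 -0.4] t 14.85
```

Emit:
send_rows(motion=[{"tx":0.6,"ty":0,"tz":0,"roll":0,"grip":50},{"tx":1.2,"ty":0,"tz":0,"roll":0,"grip":50},{"tx":1.2,"ty":0,"tz":0,"roll":0,"grip":50}])

```text
time: 15.15
position: [0.6267, 0.0882, 0.1559]
orientation: [-0.001, 0.707, -0.0, 0.707]
contact_force: [-0.3, -0.1, -0.3]
gripper_width: 0.0502
```

```bash
python3 - <<'E'
from h import *
p,P,c=look('w15',[(-20,-16),(50,56),(59,62),(62,66),(66,70)])
go([.6278,.0882,.1726],np.radians(90))
save('w15',cv2.resize(p[150:270,260:400],None,fx=5.6,fy=5,interpolation=cv2.INTER_CUBIC))
E
```

```text
-20 28.9 (267, array([-38.7, -11. , -15.1,   4.8])) (314, array([ 13.8, -11.2,  38.8,   4.8]))
50 6.9 (54, array([-15. ,  -5.4,  -6.3,   2.9])) (39, array([ 0.5, -5.2,  8.2,  2.3]))
59 9.8 (23, array([-16. ,  -5. ,  -7.9,   1.6])) (22, array([ 1.8, -4.9,  9.1, -3.8]))
62 9.3 (144, array([-17.8,  -8.3,  -8.1,   7.2])) (136, array([ 1.2, -8.5, 10.7,  7.9]))
66 0.7 (4, array([-17.9,  -7.7, -17.6,   7. ])) (177, array([-16.8, -21.9,  10.6,  -1.3]))
tcp [0.6267 0.0882 0.1559] axes x [-0.    -0.002 -1.   ] ycur deg 90.09 q6 -1.552 delta [-16.7  -0.1   1.1] roll 0.08864402428615732 w 0.0505 F [ 0.4  0.1 -1.3] t 15.2
```

View pics/w15.png

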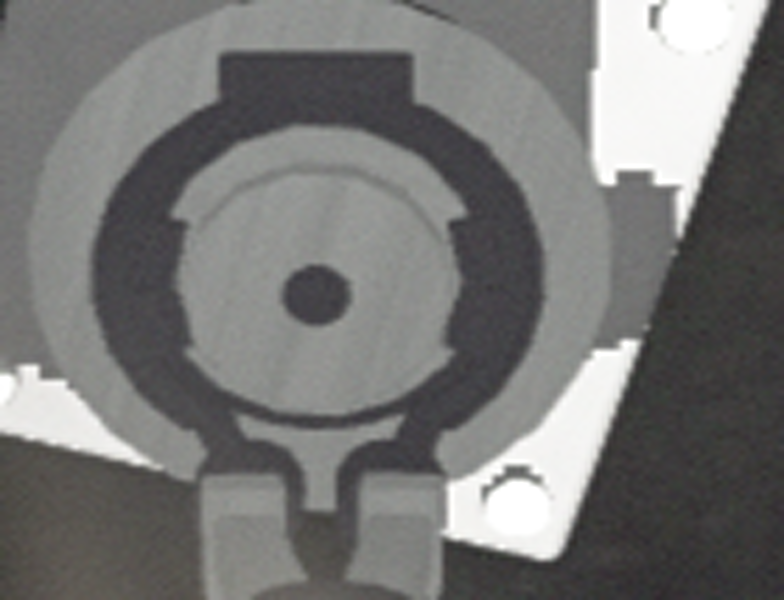

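The pins are seated (the shoulders touch the eyes at crop (240,480)/(400,480)). Now spread step by step; the closing pads also move forward, so no follow-down at first.

Emit:
send_rows(motion=[{"tx":0,"ty":0,"tz":0,"roll":0,"grip":48},{"tx":0,"ty":0,"tz":-0.2,"roll":0,"grip":46},{"tx":0,"ty":0,"tz":-0.4,"roll":0,"grip":44},{"tx":0,"ty":0,"tz":-0.5,"roll":0,"grip":42},{"tx":0,"ty":0,"tz":-0.5,"roll":0,"grip":42}])

```text
time: 15.7
position: [0.6264, 0.0881, 0.1562]
orientation: [-0.001, 0.707, -0.0, 0.707]
contact_force: [1.0, -0.4, 0.6]
gripper_width: 0.0424
```

```bash
python3 - <<'E'
from h import *
p,P,c=look('w16',[(-20,-16),(50,56),(56,59),(59,62),(62,66),(66,70)])
go([.6278,.0882,.1726],np.radians(90))
save('w16',cv2.resize(p[150:270,260:400],None,fx=5.6,fy=5,interpolation=cv2.INTER_CUBIC))
E
```

```text
-20 24.1 (246, array([-34.4, -11.2, -12.8,   2.5])) (284, array([ 11.2, -11. ,  34.9,   4.1]))
50 9.4 (54, array([-16.9,  -6. ,  -8.3,   1.6])) (51, array([ 1.1, -6. ,  9.5,  0.7]))
56 12.3 (29, array([-17.7,  -6. ,  -9.8,   1.2])) (22, array([ 2.5, -5.7,  9.6,  1.7]))
59 14.3 (25, array([-18.6,  -5.7, -10.5,   2. ])) (26, array([ 3.8, -5.9, 10.4,  1.6]))
62 14.6 (100, array([-20.4,  -9.1, -11.4,   6.4])) (42, array([ 3.1, -7.9, 12.5,  5.7]))
66 0.7 (184, array([-21.2, -22. ,  -0.2,   5.9])) (165, array([  0.5, -21.8,  12.9,   6.9]))
tcp [0.6264 0.0881 0.1562] axes x [ 0.    -0.003 -1.   ] ycur deg 90.09 q6 -1.552 delta [-16.4   0.1   1.4] roll 0.08770062853743424 w 0.0421 F [ 1.1 -0.8  0.7] t 15.75
```

View pics/w16.png

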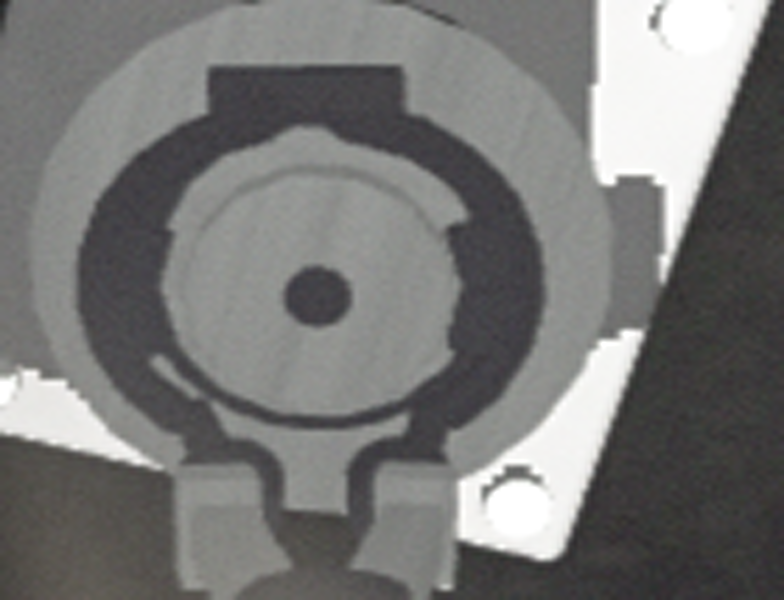

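The ring opens evenly, but it has drifted about 2 mm ahead and 1.3 mm to −y (bridge at crop (306,90), pilot hole (318,296)). Correct this while spreading on.

Emit:
send_rows(motion=[{"tx":0,"ty":0.5,"tz":-0.7,"roll":0,"grip":41},{"tx":0,"ty":1,"tz":-1.4,"roll":0,"grip":39},{"tx":0,"ty":1.2,"tz":-2,"roll":0,"grip":37},{"tx":0,"ty":1.2,"tz":-2.5,"roll":0,"grip":35},{"tx":0,"ty":1.2,"tz":-2.5,"roll":0,"grip":34},{"tx":0,"ty":1.2,"tz":-2.5,"roll":0,"grip":34}])

```text
time: 16.35
position: [0.6241, 0.0894, 0.1564]
orientation: [-0.001, 0.707, -0.0, 0.707]
contact_force: [1.8, -1.5, 2.1]
gripper_width: 0.0345
```

```bash
python3 - <<'E'
from h import *
p,P,c=look('w17',[(-20,-16),(50,56),(56,59),(59,62),(62,66),(66,70)])
go([.6278,.0882,.1726],np.radians(90))
save('w17',cv2.resize(p[150:270,260:400],None,fx=5.6,fy=5,interpolation=cv2.INTER_CUBIC))
E
```

```text
-20 17.9 (233, array([-30.4, -11.4,  -8.5,  -3.5])) (231, array([  9.4, -11.2,  30.9,  -0.9]))
50 11.9 (67, array([-16.9,  -5. ,  -7.6,   3.5])) (61, array([ 4.3, -4.8, 12.8,  3.8]))
56 14.8 (29, array([-17.8,  -4.8,  -9.1,   3. ])) (30, array([ 5.7, -4.7, 13.6,  3.2]))
59 17.7 (26, array([-18.5,  -4.6, -10.6,   3.3])) (24, array([ 7.1, -4.7, 14.5,  3.3]))
62 19.2 (55, array([-21. ,  -7.3, -11.4,   7.2])) (35, array([ 7.8, -4.4, 16.1,  3.5]))
66 0.8 (383, array([-22.2, -22. ,   7.1,   7.8])) (146, array([ 8. , -7.8, 17.7,  8.1]))
tcp [0.6241 0.0894 0.1564] axes x [ 0.001 -0.002 -1.   ] ycur deg 90.09 q6 -1.55 delta [-16.2  -1.3   3.7] roll 0.08802457755617946 w 0.0342 F [ 0.9 -0.2  2.6] t 16.4
```

View pics/w17.png

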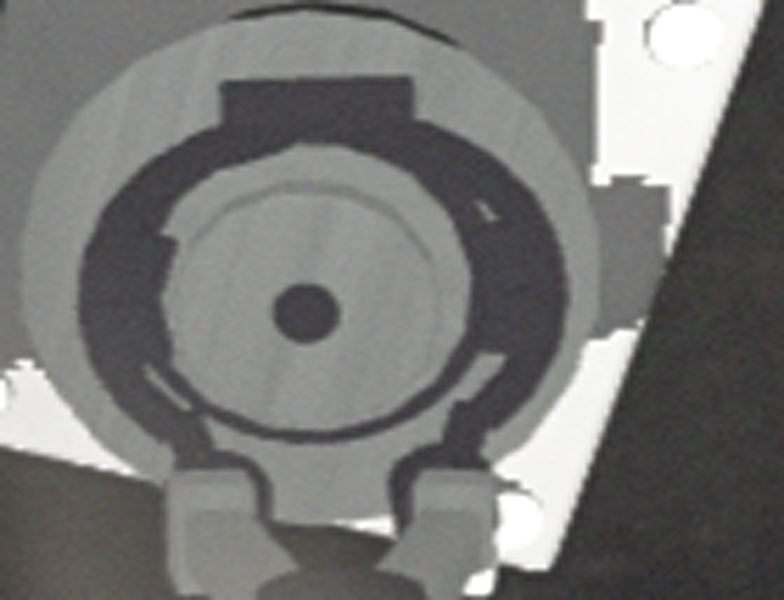

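Spread so far about half; the ring sits about 2 mm to +y and 2–3 mm ahead. Correcting and spreading further.

Emit:
send_rows(motion=[{"tx":-0.2,"ty":-0.7,"tz":-1,"roll":0,"grip":33},{"tx":-0.2,"ty":-1.4,"tz":-2,"roll":0,"grip":31},{"tx":-0.2,"ty":-2,"tz":-3,"roll":0,"grip":29},{"tx":-0.2,"ty":-2,"tz":-3.5,"roll":0,"grip":27},{"tx":-0.2,"ty":-2,"tz":-3.5,"roll":0,"grip":27},{"tx":-0.2,"ty":-2,"tz":-3.5,"roll":0,"grip":27}])

```text
time: 17.0
position: [0.6204, 0.0875, 0.1563]
orientation: [-0.001, 0.707, -0.0, 0.707]
contact_force: [-0.3, 1.1, -1.0]
gripper_width: 0.0275
```

```bash
python3 - <<'E'
from h import *
p,P,c=look('w18',[(-20,-16),(50,56),(56,59),(59,62),(62,66),(66,70)])
go([.6278,.0882,.1726],np.radians(90))
save('w18',cv2.resize(p[150:270,260:400],None,fx=5.6,fy=5,interpolation=cv2.INTER_CUBIC))
E
```

```text
-20 8.5 (285, array([-27.1, -11.4,  -3.4,  11.6])) (255, array([  5.1, -11.4,  27.5,  11.6]))
50 14.3 (77, array([-18.9,  -4.8,  -8.2,   4.1])) (73, array([ 6.1, -4.4, 14.8,  4. ]))
56 20.0 (39, array([-20.4,  -4.4, -11.7,   4.1])) (27, array([ 8.3, -4.3, 16.2,  4.1]))
59 22.9 (35, array([-21.4,  -4.5, -13.3,   4.2])) (31, array([ 9.7, -4.2, 17.1,  4.1]))
62 23.9 (52, array([-24.1,  -7.1, -14.1,   7.9])) (41, array([ 9.8, -4.1, 18.7,  4. ]))
66 0.7 (435, array([-25.6, -22. ,  -1.5,   8.2])) (330, array([ -0.8, -21.9,  20.9,   8.4]))
tcp [0.6204 0.0875 0.1563] axes x [ 0.    -0.002 -1.   ] ycur deg 90.09 q6 -1.553 delta [-16.3   0.6   7.4] roll 0.09338601080765091 w 0.0275 F [ 0.5  0.  -1.3] t 17.05
```

View pics/w18.png

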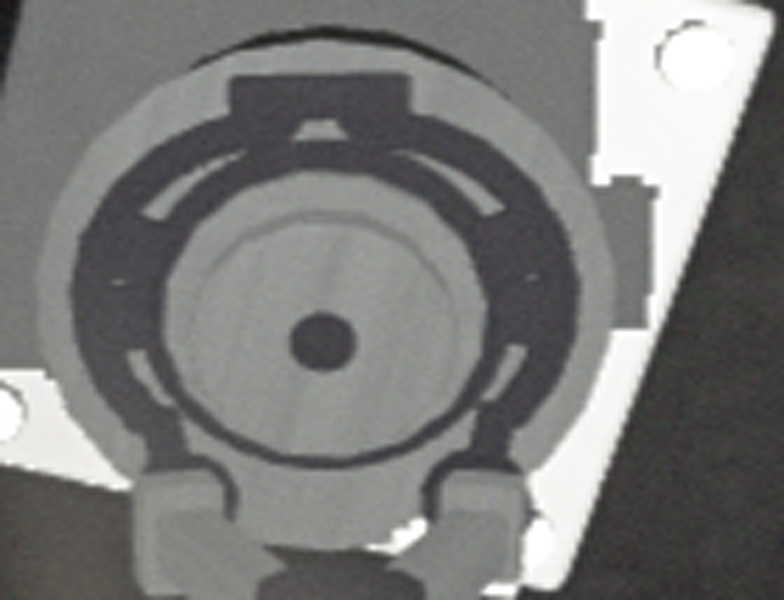

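Now symmetric and centred sideways (bridge (321,95), hole (323,341)); shoulder spacing about 36.5 mm. A bit more spread, following down 1 mm.

Emit:
send_rows(motion=[{"tx":0.3,"ty":0,"tz":0,"roll":0,"grip":26},{"tx":0.6,"ty":0,"tz":0.2,"roll":0,"grip":25},{"tx":0.8,"ty":0,"tz":0.4,"roll":0,"grip":24},{"tx":1,"ty":0,"tz":0.5,"roll":0,"grip":23},{"tx":1,"ty":0,"tz":0.5,"roll":0,"grip":22.5},{"tx":1,"ty":0,"tz":0.5,"roll":0,"grip":22.5}])

```text
time: 17.65
position: [0.6209, 0.0874, 0.1554]
orientation: [-0.001, 0.707, -0.0, 0.707]
contact_force: [0.8, -1.3, 0.5]
gripper_width: 0.0229
```

```bash
python3 - <<'E'
from h import *
p,P,c=look('w19',[(-20,-16),(50,56),(56,59),(59,62),(62,66),(66,70)])
go([.6278,.0882,.1726],np.radians(90))
save('w19',cv2.resize(p[150:270,260:400],None,fx=5.6,fy=5,interpolation=cv2.INTER_CUBIC))
E
```

```text
-20 2.5 (305, array([-24.8, -11.4,  -0.5,  10.8])) (255, array([  2.1, -11. ,  25.2,  10.4]))
50 16.3 (88, array([-21.5,  -5.2, -10.9,   3.6])) (76, array([ 5.5, -5. , 15.3,  3.8]))
56 22.6 (38, array([-22.4,  -5.1, -13.7,   2.6])) (39, array([ 8.9, -4.9, 16.9,  4.5]))
59 24.7 (39, array([-24.6,  -5.1, -15.1,   3.2])) (32, array([ 9.6, -4.7, 18.3,  4.4]))
62 4.7 (104, array([-27.8, -21.7,   5.7,   7.1])) (44, array([10.4, -4.6, 19.4,  3.1]))
66 1.5 (582, array([-29.1, -22. ,  11. ,   7.4])) (139, array([12.6, -8.1, 22.5,  8.4]))
tcp [0.6209 0.0874 0.1554] axes x [ 0.    -0.002 -1.   ] ycur deg 90.09 q6 -1.553 delta [-17.2   0.7   6.9] roll 0.09239550603038345 w 0.0224 F [ 0.1 -1.1  1. ] t 17.7
```

View pics/w19.png

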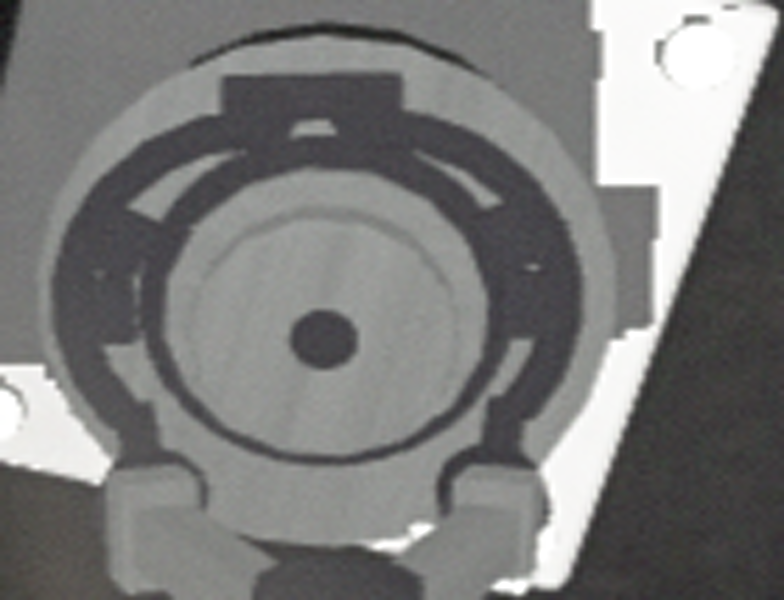

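```bash
python3 - <<'E'
from h import *
for n in('w18','w19'):
    P=np.load(n+'.npz')['P']
    f=lambda x,y:np.round(np.median(P[150+int(y/5)-1:150+int(y/5)+2,260+int(x/5.6)-1:260+int(x/5.6)+2].reshape(-1,3),0)*1000,1)
    print(n,'bridge',f(311,95),'Larm',f(75,280),'Rarm',f(565,280),'land',f(180,300),f(470,300),'pilot',f(280,340),'washer',f(100,160),f(560,160),f(320,500),'Larmfront',f(125,410),'R',f(515,410),f(160,310),f(490,240))
E
```

```text
w18 bridge [563.5  82.4  72.3] Larm [588.6  53.3  72.5] Rarm [588.4 113.4  72.7] land [590.7  66.6  76.6] [590.7 101.5  75.9] pilot [593.2  79.4  88.4] washer [572.7  56.   68.9] [572.6 113.3  68.7] [622.3  83.5  68.8] Larmfront [607.4  58.6  72. ] R [607.3 107.8  72.5] [593.8  63.   68.9] [582.9 104.3  72.9]
w19 bridge [563.9  82.2  72.2] Larm [589.1  53.1  72. ] Rarm [589.1 113.4  71.2] land [591.1  66.5  76.1] [590.8 101.3  76.3] pilot [593.6  79.2  88.2] washer [573.2  55.8  67.4] [573.2 113.2  66.9] [622.8  83.3  67.3] Larmfront [607.7  58.6  72.7] R [607.9 107.6  71.5] [594.2  62.8  67.6] [583.5 104.2  71.3]
```

The ring is already past the land and on the washer (ring top about 71 mm, land 75, washer about 66). Pressing down 3.5 mm gently.

Emit:
send_rows(motion=[{"tx":0.7,"ty":0.4,"tz":0,"roll":0,"grip":22.5},{"tx":1.4,"ty":0.8,"tz":0,"roll":0,"grip":22.5},{"tx":2.1,"ty":1,"tz":0,"roll":0,"grip":22.5},{"tx":2.8,"ty":1,"tz":0,"roll":0,"grip":22.5},{"tx":3.5,"ty":1,"tz":0,"roll":0,"grip":22.5},{"tx":3.5,"ty":1,"tz":0,"roll":0,"grip":22.5}])

```text
time: 18.3
position: [0.621, 0.0883, 0.1519]
orientation: [-0.001, 0.707, -0.0, 0.707]
contact_force: [0.9, -2.9, 2.2]
gripper_width: 0.0234
```

```bash
python3 - <<'E'
from h import *
p,P,c=look('w20',[(-20,-16),(50,56),(56,59),(59,62),(62,66)])
go([.6278,.0882,.1726],np.radians(90))
save('w20',cv2.resize(p[150:270,260:400],None,fx=5.6,fy=5,interpolation=cv2.INTER_CUBIC))
f=lambda x,y:np.round(np.median(P[150+int(y/5)-1:150+int(y/5)+2,260+int(x/5.6)-1:260+int(x/5.6)+2].reshape(-1,3),0)*1000,1)
print('bridge',f(311,95),'Larm',f(75,280),'Rarm',f(565,280),'land',f(180,300),f(470,300),'pilot',f(280,340),'washer',f(100,160),f(560,160),f(320,500),'Larmfront',f(125,410),'R',f(515,410))
E
```

```text
-20 2.9 (284, array([-24.8, -11.4,  -0.9,  11. ])) (260, array([  2.1, -11.2,  25.1,   9.8]))
50 16.9 (94, array([-22. ,  -5.3, -11.3,   3.6])) (77, array([ 5.5, -4.9, 15.3,  3.6]))
56 22.5 (40, array([-23.1,  -5.2, -14.3,   2.9])) (37, array([ 8.2, -4.8, 16.2,  3.6]))
59 24.0 (36, array([-25.2,  -5.2, -15.1,   2.6])) (35, array([ 9. , -4.8, 17.7,  4.1]))
62 0.8 (545, array([-28.2, -22. ,  10.3,   7.3])) (39, array([11.1, -4.6, 19.3,  3.2]))
tcp [0.621  0.0883 0.152 ] axes x [ 0.    -0.002 -1.   ] ycur deg 90.09 q6 -1.551 delta [-20.6  -0.1   6.8] roll 0.08878620771111383 w 0.0229 F [-0.3 -2.2  2.4] t 18.35
bridge [564.   83.1  68.8] Larm [589.2  53.9  69. ] Rarm [589.  114.1  67.9] land [590.4  67.6  75.6] [590.3 102.   75.5] pilot [592.8  80.2  88.1] washer [573.4  56.6  64. ] [573.7 113.9  64.1] [623.1  84.2  64.2] Larmfront [607.9  59.4  68.8] R [607.9 108.3  68.2]
```

View pics/w20.png

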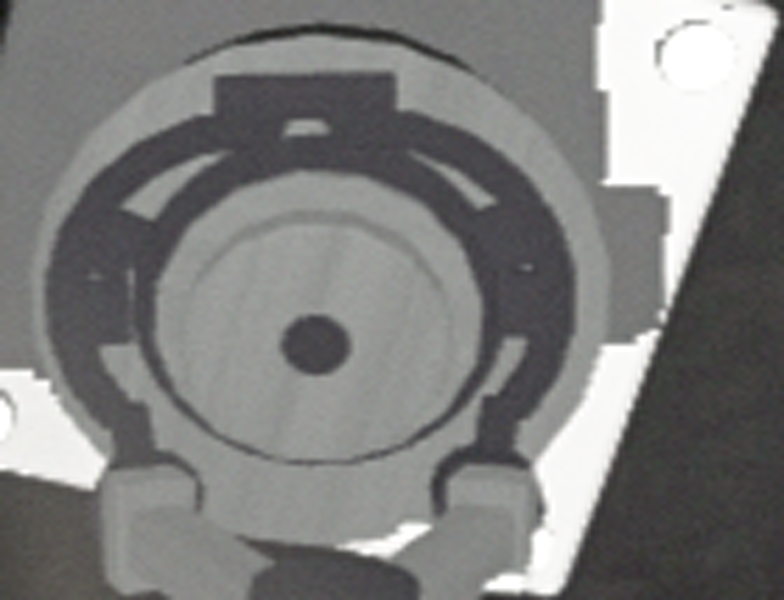

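Emit:
send_rows(motion=[{"tx":0.5,"ty":0.5,"tz":0,"roll":0,"grip":22.5},{"tx":1,"ty":1,"tz":0,"roll":0,"grip":22.5},{"tx":1.5,"ty":1.2,"tz":0,"roll":0,"grip":22.5},{"tx":1.5,"ty":1.2,"tz":0,"roll":0,"grip":22.5}])

```text
time: 18.75
position: [0.621, 0.0895, 0.1505]
orientation: [-0.001, 0.707, -0.0, 0.707]
contact_force: [-0.5, -1.5, 2.5]
gripper_width: 0.0225
```

```bash
python3 - <<'E'
from h import *
p,P,c=look('w21',[(56,59),(59,62),(62,66)])
go([.6278,.0882,.1726],np.radians(90))
save('w21',cv2.resize(p[150:270,260:400],None,fx=5.6,fy=5,interpolation=cv2.INTER_CUBIC))
f=lambda x,y:np.round(np.median(P[150+int(y/5)-1:150+int(y/5)+2,260+int(x/5.6)-1:260+int(x/5.6)+2].reshape(-1,3),0)*1000,1)
print('bridge',f(311,95),'Larm',f(75,280),'Rarm',f(565,280),'land',f(180,300),f(470,300),'pilot',f(280,340),'washer',f(100,160),f(560,160),f(320,500),'Larmfront',f(125,410),'R',f(515,410))
E
```

```text
56 21.9 (41, array([-23.6,  -5.4, -13.6,   3.2])) (39, array([ 8.3, -5. , 16.2,  4.1]))
59 2.5 (74, array([-24.6, -21.5,   3.7,   3.1])) (34, array([  6.3, -21.5,  17.6,   2.9]))
62 0.9 (516, array([-28.6, -22. ,   8.9,   7.1])) (46, array([ 9.7, -4.9, 19.3,  3.2]))
tcp [0.621  0.0895 0.1505] axes x [ 0.001 -0.003 -1.   ] ycur deg 90.09 q6 -1.549 delta [-22.1  -1.4   6.8] roll 0.09252465342317895 w 0.0228 F [ 0.4 -3.7  3.2] t 18.8
bridge [564.   84.3  67.6] Larm [589.2  55.1  67.9] Rarm [589.1 115.4  66.7] land [588.2  70.1  86.9] [590.5 103.1  75.2] pilot [592.6  81.5  88. ] washer [573.3  57.9  62.6] [579.3 120.7  13.5] [622.8  85.4  62.9] Larmfront [607.8  60.8  67.7] R [608.  109.7  66.7]
```

View pics/w21.png

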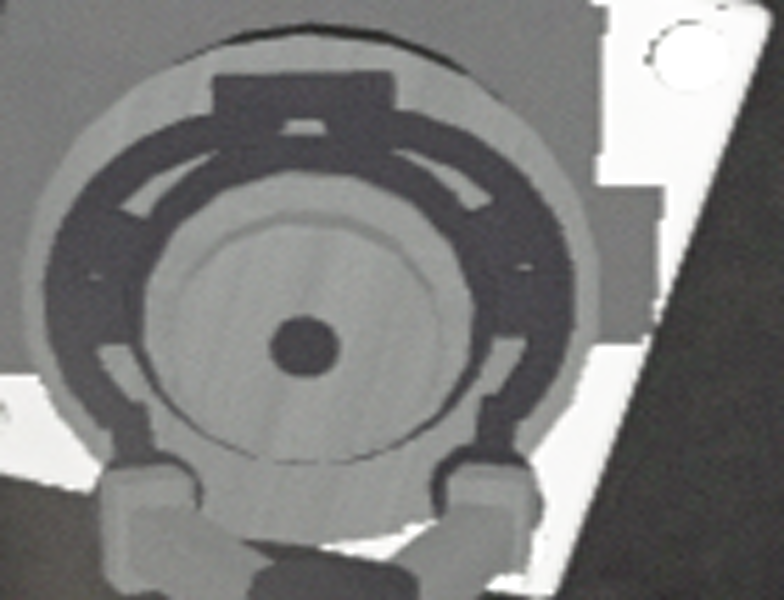

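The ring is under the land all round (top 1.3–2.5 mm below its underside) and centred. Now letting it contract slowly, moving ahead a little.

Emit:
send_rows(motion=[{"tx":0,"ty":0,"tz":0.5,"roll":0,"grip":24},{"tx":0,"ty":0,"tz":1,"roll":0,"grip":26},{"tx":0,"ty":0,"tz":1.5,"roll":0,"grip":28},{"tx":0,"ty":0,"tz":2,"roll":0,"grip":30},{"tx":0,"ty":0,"tz":2.5,"roll":0,"grip":33},{"tx":0,"ty":0,"tz":3,"roll":0,"grip":35},{"tx":0,"ty":0,"tz":3,"roll":0,"grip":35}])

```text
time: 19.5
position: [0.6239, 0.0892, 0.1503]
orientation: [-0.002, 0.707, -0.0, 0.707]
contact_force: [-0.9, 0.8, 1.8]
gripper_width: 0.0352
```

```bash
cat >> h.py <<'E'
def lk(n):
    p,P,c=look(n,[(50,56),(56,59),(59,62),(62,66)])
    go([.6278,.0882,.1726],np.radians(90))
    save(n,cv2.resize(p[150:270,260:400],None,fx=5.6,fy=5,interpolation=cv2.INTER_CUBIC))
    f=lambda x,y:np.round(np.median(P[150+int(y/5)-1:150+int(y/5)+2,260+int(x/5.6)-1:260+int(x/5.6)+2].reshape(-1,3),0)*1000,1)
    print('bridge',f(311,95),'Larm',f(75,280),f(100,280),f(115,280),'Rarm',f(565,280),f(545,280),'land',f(180,300),f(450,300),'pilot',f(280,340),'washer',f(100,160),f(320,500))
E
python3 - <<'E'
from h import *
lk('w22')
E
```

```text
50 11.9 (63, array([-15.6,  -6.8,  -7. ,   2.4])) (56, array([ 4.9, -7.1, 13.4,  0.9]))
56 14.8 (34, array([-16.4,  -6.8,  -8.5,   1.2])) (30, array([ 6.3, -7.1, 14.3,  0.8]))
59 1.9 (114, array([-17.3, -21.6,   3.7,   0.2])) (27, array([  5.6, -21.4,  15.1,  -0.2]))
62 0.7 (237, array([-19.6, -22. ,   6.9,   5. ])) (44, array([  7.6, -21.5,  17.3,   1.9]))
tcp [0.6239 0.0893 0.1503] axes x [-0.    -0.003 -1.   ] ycur deg 90.09 q6 -1.549 delta [-22.3  -1.1   3.9] roll 0.08728015531957876 w 0.0349 F [-0.4 -0.9  0.9] t 19.55
bridge [567.2  83.9  63.9] Larm [592.8  54.5  64. ] [591.9  57.8  68.2] [592.2  59.7  67.5] Rarm [591.8 114.9  68.1] [591.8 112.8  68.2] land [590.4  69.9  87.9] [592.8 100.8  76.3] pilot [595.3  81.3  88.4] washer [576.1  58.   64.2] [625.3  85.2  64.1]
```

View pics/w22.png

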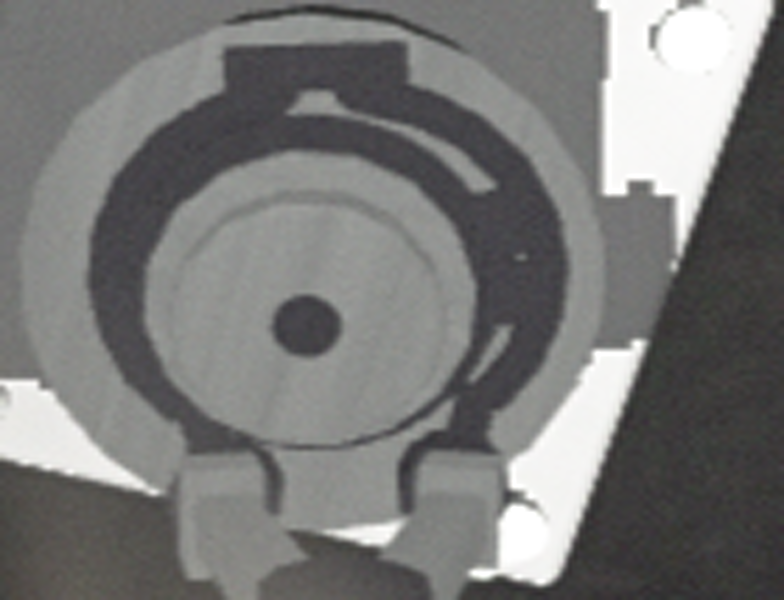

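Lugs are slipping under the land (left already hidden). Continuing to contract fully.

Emit:
send_rows(motion=[{"tx":0,"ty":-0.5,"tz":0.3,"roll":0,"grip":37},{"tx":0,"ty":-1,"tz":0.6,"roll":0,"grip":39},{"tx":0,"ty":-1,"tz":1,"roll":0,"grip":42},{"tx":0,"ty":-1,"tz":1,"roll":0,"grip":45},{"tx":0,"ty":-1,"tz":1,"roll":0,"grip":48},{"tx":0,"ty":-1,"tz":1,"roll":0,"grip":49},{"tx":0,"ty":-1,"tz":1,"roll":0,"grip":49}])

```text
time: 20.25
position: [0.6248, 0.0883, 0.1501]
orientation: [-0.002, 0.707, -0.0, 0.707]
contact_force: [0.2, -0.2, -1.2]
gripper_width: 0.0491
```

```bash
python3 - <<'E'
from h import *
lk('w23')
E
```

```text
50 8.2 (50, array([-12.3,  -7.2,  -4.6,   1. ])) (47, array([ 3.6, -7.3, 11.3, -0. ]))
56 9.7 (21, array([-12.4,  -7.1,  -5.3,  -5.9])) (21, array([ 4.4, -7. , 11.4, -6.1]))
59 1.3 (74, array([-14.9, -21.7,  -4.6,   0.5])) (86, array([ -3.4, -21.7,  12.4,   0.9]))
62 0.6 (228, array([-15.6, -22. ,  -0.8,   5.2])) (178, array([ -0.2, -22. ,  14. ,   5.5]))
tcp [0.6248 0.0883 0.1501] axes x [-0.    -0.003 -1.   ] ycur deg 90.09 q6 -1.551 delta [-22.5  -0.2   3. ] roll 0.08993331808695229 w 0.0489 F [-0.2  0.3 -1.5] t 20.3
bridge [567.9  83.1  65.8] Larm [593.2  53.7  65.9] [592.4  57.   69.7] [592.4  59.1  70.2] Rarm [592.8 114.1  65.8] [592.8 112.1  66.7] land [591.9  69.   87.3] [591.3  99.3  87.4] pilot [596.2  80.3  87.9] washer [576.6  57.2  66.2] [625.4  84.3  66.2]
```

View pics/w23.png

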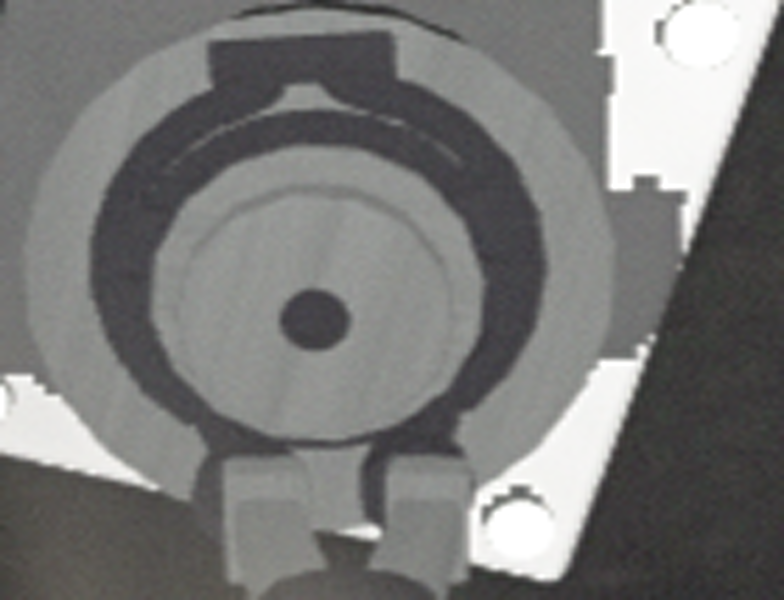

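The ring is contracted under the land (ring top at about the land's underside). Pins are slightly to +y in the eyes; centring, then lifting straight out.

Emit:
send_rows(motion=[{"tx":0,"ty":-0.6,"tz":0,"roll":0,"grip":49.5},{"tx":-1,"ty":-1.2,"tz":0,"roll":0,"grip":49.5},{"tx":-3,"ty":-1.2,"tz":0,"roll":0,"grip":49.5},{"tx":-6,"ty":-1.2,"tz":0,"roll":0,"grip":49.5},{"tx":-10,"ty":-1.2,"tz":0,"roll":0,"grip":49.5},{"tx":-14,"ty":-1.2,"tz":0,"roll":0,"grip":49.5},{"tx":-20,"ty":-1.2,"tz":0,"roll":0,"grip":49.5},{"tx":-25,"ty":-1.2,"tz":0,"roll":0,"grip":49.5}])

```text
time: 21.1
position: [0.625, 0.0872, 0.1759]
orientation: [-0.002, 0.707, -0.0, 0.707]
contact_force: [-0.6, 0.1, -1.4]
gripper_width: 0.0497
```

Emit:
send_rows(motion=[{"tx":-6,"ty":0,"tz":0,"roll":0,"grip":49.5},{"tx":-14,"ty":0,"tz":0,"roll":0,"grip":49.5},{"tx":-22,"ty":0,"tz":0,"roll":0,"grip":49.5},{"tx":-26,"ty":0,"tz":0,"roll":0,"grip":49.5},{"tx":-27,"ty":0,"tz":0,"roll":0,"grip":49.5}])

```text
time: 21.6
position: [0.6253, 0.0873, 0.2038]
orientation: [-0.002, 0.707, -0.0, 0.708]
contact_force: [0.0, -0.4, -1.0]
gripper_width: 0.0494
```

```bash
python3 - <<'E'
from h import *
p,P,c=look('w24',[(-20,-16),(20,26),(50,56),(56,59),(59,62),(62,66),(66,70)])
go([.525,-.199,.203],np.radians(115.3))
save('w24',cv2.resize(p[130:310,220:460],None,fx=3.2,fy=3.2,interpolation=cv2.INTER_CUBIC))
E
```

```text
-20 28.6 (285, array([-38.1, -11.4, -14.3,   4.1])) (291, array([ 14.3, -11.3,  38.8,   4.1]))
20 0.6 (4, array([-10.8,  -6.2,  -9.8,  -5.5])) (177, array([-9.3, -9.7, 10.1, -5.9]))
50 7.5 (54, array([-12.3,  -7.1,  -4.5,   0.9])) (55, array([ 3. , -7.2, 11.4,  0.4]))
56 9.6 (24, array([-12.4,  -7.1,  -5.2,   0.6])) (22, array([ 4.4, -7.3, 11.5, -6.2]))
59 10.4 (18, array([-13.3,  -6.9,  -5.3,  -2.3])) (23, array([ 5.1, -7.2, 12.4, -0.4]))
62 9.9 (144, array([-14.9, -10.8,  -5.4,   5.2])) (143, array([  4.5, -10.5,  14. ,   5.3]))
66 10.0 (33, array([-15.2, -10.6,  -5.5,   2.7])) (32, array([  4.5, -10.7,  13.9,  -7.1]))
tcp [0.6251 0.0873 0.2034] axes x [ 0.001 -0.003 -1.   ] ycur deg 90.1 q6 -1.553 delta [   1.1 -286.2 -100.6] roll -25.204359697109567 w 0.0497 F [-0.2 -0.7 -1.5] t 21.65
```

View pics/w24.png

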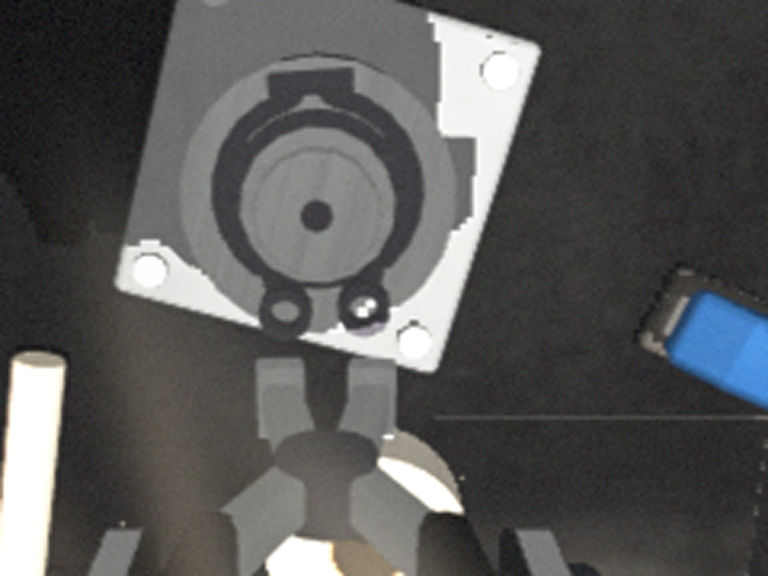

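The ring is seated under the land, eyes closed at (285,311)/(363,306) and the pliers are clear. Returning gently to the stand.

Emit:
send_rows(motion=[{"tx":0,"ty":-5,"tz":-2,"roll":-0.5,"grip":49.5},{"tx":0,"ty":-18,"tz":-6,"roll":-1.6,"grip":49.5},{"tx":0,"ty":-39,"tz":-14,"roll":-3.5,"grip":49.5},{"tx":0,"ty":-65,"tz":-23,"roll":-5.8,"grip":49.5},{"tx":0,"ty":-93,"tz":-33,"roll":-8.3,"grip":49.5},{"tx":0,"ty":-121,"tz":-43,"roll":-10.8,"grip":49.5},{"tx":0,"ty":-147,"tz":-52,"roll":-13,"grip":49.5},{"tx":0,"ty":-165,"tz":-58,"roll":-14.7,"grip":49.5}])

```text
time: 22.45
position: [0.5663, -0.0797, 0.2035]
orientation: [-0.092, 0.701, 0.09, 0.701]
contact_force: [-0.6, -0.3, -2.1]
gripper_width: 0.049
```

```bash
python3 - <<'E'
from h import *
go([.5254,-.1963,.203],np.radians(115.3))
E
```

```text
tcp [ 0.5663 -0.0797  0.2035] axes x [-0.    -0.003 -1.   ] ycur deg 104.83 q6 -2.101 delta [   0.8 -102.2  -69.3] roll -10.47161264317001 w 0.049 F [-0.6 -0.3 -2.1] t 22.45
```

Emit:
send_rows(motion=[{"tx":0,"ty":-13,"tz":-9,"roll":-1.3,"grip":49.5},{"tx":0,"ty":-31,"tz":-21,"roll":-3.2,"grip":49.5},{"tx":0,"ty":-55,"tz":-37,"roll":-5.6,"grip":49.5},{"tx":0,"ty":-77,"tz":-52,"roll":-8,"grip":49.5},{"tx":0,"ty":-92,"tz":-62,"roll":-9.5,"grip":49.5},{"tx":0,"ty":-100,"tz":-68,"roll":-10.2,"grip":49.5},{"tx":0,"ty":-102,"tz":-69.3,"roll":-10.4,"grip":49.5},{"tx":0,"ty":-102,"tz":-69.3,"roll":-10.4,"grip":49.5}])

```text
time: 23.25
position: [0.5251, -0.1963, 0.2036]
orientation: [-0.155, 0.69, 0.153, 0.69]
contact_force: [0.7, -0.3, -1.1]
gripper_width: 0.0494
```

```bash
python3 - <<'E'
from h import *
p,P,c=look('w25',[(20,26),(50,56),(59,62),(62,66),(66,70)])
go([.5254,-.1963,.203],np.radians(115.3))
pp,M,o=pose(); print(pp+M@np.array([80.6,-.5,-2.7])/1000)
E
```

```text
20 0.6 (180, array([-11.2,  -9.4,   8.6,  -5.9])) (2, array([ 9.3, -5.9,  9.7, -5.7]))
50 7.5 (51, array([-12.8,  -6.8,  -4.3,   1. ])) (49, array([ 3.2, -6.8, 11. ,  1.1]))
59 10.4 (19, array([-13. ,  -7.2,  -5.8,  -5.8])) (27, array([ 4.7, -6.8, 12. ,  1.1]))
62 9.3 (144, array([-15.2, -10.4,  -5.2,   5.8])) (144, array([  4.1, -10.3,  13.6,   5.3]))
66 9.3 (30, array([-15.5, -10.2,  -5.3,  -0.7])) (24, array([  4.1, -10.2,  13.5,  -9.5]))
tcp [ 0.5253 -0.1958  0.2037] axes x [-0.    -0.003 -1.   ] ycur deg 115.21 q6 -2.502 delta [ 0.7 -0.5 -0.1] roll -0.08709380239491604 w 0.0493 F [ 0.3  0.4 -0.6] t 23.3
[ 0.52305011 -0.19763424  0.12305843]
```

Emit:
send_rows(motion=[{"tx":8,"ty":-0.4,"tz":0,"roll":0,"grip":49.5},{"tx":25,"ty":-0.4,"tz":0,"roll":0,"grip":49.5},{"tx":50,"ty":-0.4,"tz":0,"roll":0,"grip":49.5},{"tx":75,"ty":-0.4,"tz":0,"roll":0,"grip":49.5},{"tx":92,"ty":-0.4,"tz":0,"roll":0,"grip":49.5},{"tx":102,"ty":-0.4,"tz":0,"roll":0,"grip":49.5},{"tx":107,"ty":-0.4,"tz":0,"roll":0,"grip":49.5},{"tx":109,"ty":-0.4,"tz":0,"roll":0,"grip":49.5}])

```text
time: 24.1
position: [0.5256, -0.1962, 0.0945]
orientation: [-0.155, 0.69, 0.154, 0.69]
contact_force: [0.6, -0.1, -1.1]
gripper_width: 0.0496
```

Emit:
send_rows(motion=[{"tx":0.7,"ty":0,"tz":0,"roll":0,"grip":49.5},{"tx":1.4,"ty":0,"tz":0,"roll":0,"grip":49.5},{"tx":1.4,"ty":0,"tz":0,"roll":0,"grip":49.5}])

```text
time: 24.4
position: [0.526, -0.1964, 0.0937]
orientation: [-0.156, 0.69, 0.153, 0.69]
contact_force: [0.7, -0.7, -1.2]
gripper_width: 0.0493
```

Emit:
send_rows(motion=[{"tx":1,"ty":0,"tz":0,"roll":0,"grip":49.5},{"tx":2,"ty":0,"tz":0,"roll":0,"grip":49.5},{"tx":2,"ty":0,"tz":0,"roll":0,"grip":49.5}])

```text
time: 24.7
position: [0.5267, -0.1969, 0.0927]
orientation: [-0.156, 0.689, 0.153, 0.691]
contact_force: [-0.0, 0.4, 4.9]
gripper_width: 0.0495
```

```bash
python3 - <<'E'
from h import *
p,P,c=look('w26',[(20,26)]); save('w26',p)
go([.5254,-.1963,.203],np.radians(115.3))
E
```

```text
20 0.5 (85, array([ -9.6, -10.4,   0.1,  -6.9])) (80, array([  0.6, -10.4,   9.7,  -7. ]))
tcp [ 0.5266 -0.1969  0.0926] axes x [ 0.003 -0.004 -1.   ] ycur deg 115.24 q6 -2.502 delta [-110.4    0.5   -0.8] roll -0.06313758794345428 w 0.0497 F [-0.5 -1.   6.6] t 24.75
```

View pics/w26.png

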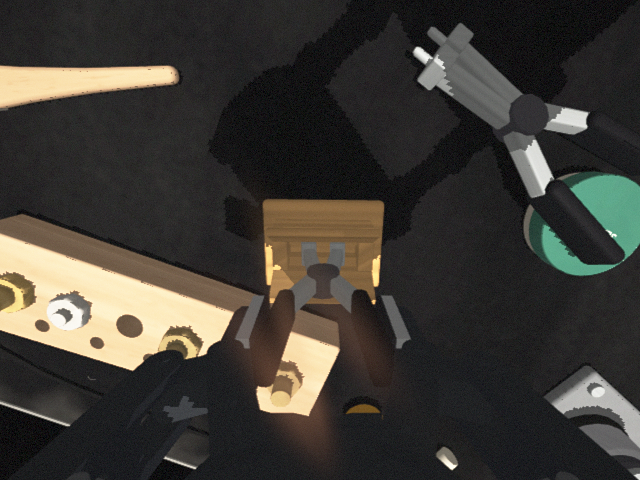

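Floor contact at 6 N, pliers in the slot. Opening slowly, then lifting clear.

Emit:
send_rows(motion=[{"tx":-0.5,"ty":0,"tz":0,"roll":0,"grip":53},{"tx":-0.5,"ty":0,"tz":0,"roll":0,"grip":57},{"tx":-0.5,"ty":0,"tz":0,"roll":0,"grip":63},{"tx":-0.5,"ty":0,"tz":0,"roll":0,"grip":75},{"tx":-0.5,"ty":0,"tz":0,"roll":0,"grip":85},{"tx":-0.5,"ty":0,"tz":0,"roll":0,"grip":85},{"tx":-0.5,"ty":0,"tz":0,"roll":0,"grip":85}])

```text
time: 25.45
position: [0.5266, -0.1969, 0.0931]
orientation: [-0.156, 0.689, 0.153, 0.691]
contact_force: [0.5, -0.6, 0.2]
gripper_width: 0.0851
```

Emit:
send_rows(motion=[{"tx":-10,"ty":0,"tz":0,"roll":0,"grip":85},{"tx":-30,"ty":0,"tz":0,"roll":0,"grip":85},{"tx":-60,"ty":0,"tz":0,"roll":0,"grip":85},{"tx":-95,"ty":0,"tz":0,"roll":0,"grip":85},{"tx":-130,"ty":0,"tz":0,"roll":0,"grip":85},{"tx":-140,"ty":0,"tz":-15,"roll":0,"grip":85},{"tx":-140,"ty":0,"tz":-20,"roll":0,"grip":85},{"tx":-140,"ty":0,"tz":-20,"roll":0,"grip":85}])

```text
time: 26.25
position: [0.507, -0.2049, 0.2324]
orientation: [-0.155, 0.69, 0.153, 0.69]
contact_force: [0.7, -0.1, -0.2]
gripper_width: 0.0851
```

Emit:
send_rows(motion=[{"tx":0,"ty":0,"tz":0,"roll":0,"grip":85},{"tx":0,"ty":0,"tz":0,"roll":0,"grip":85}])

```text
time: 26.45
position: [0.5065, -0.2046, 0.231]
orientation: [-0.155, 0.691, 0.153, 0.69]
contact_force: [0.6, 0.0, -0.7]
gripper_width: 0.0848
```

```bash
python3 - <<'E'
from h import *
p,d,c=cam('wrist'); P=cloud(d,c); save('w27',cv2.resize(p[150:330,230:430],None,fx=3.2,fy=3.2,interpolation=cv2.INTER_CUBIC))
for z0,z1 in((.044,.06),(.105,.12),(.12,.132),(.132,.15)):
    m=(P[...,2]>z0)&(P[...,2]<z1)&(abs(P[...,0]-.523)<.06)&(abs(P[...,1]+.2)<.06)
    W=(P[m][:,:2]*1000).astype(np.float32); print(z0,len(W),cv2.minAreaRect(W),P[m][:,2].max())
t,d,c=cam('top'); Q=cloud(d,c)
save('t27',cv2.resize(t[170:300,170:360],None,fx=4,fy=4,interpolation=cv2.INTER_CUBIC))
for nm,u,v in [('tin',264,280),('bottle',285,186)]:
    print(nm,np.round(np.median(Q[v-2:v+3,u-2:u+3].reshape(-1,3),0),4))
go([.570,.083,.2],np.radians(90))
E
```

```text
0.044 728 ((523.8982543945312, -199.60513305664062), (48.80222702026367, 65.71752166748047), 22.941680908203125) 0.05482171672103281
0.105 248 ((522.7679443359375, -198.9960479736328), (16.918214797973633, 53.021522521972656), 25.510475158691406) 0.11969240660595737
0.12 240 ((522.6150512695312, -198.5587158203125), (16.90924072265625, 57.42622756958008), 25.626384735107422) 0.13196953872606934
0.132 481 ((523.0404663085938, -198.95286560058594), (17.59127426147461, 61.37529373168945), 25.288223266601562) 0.14013043607604617
tin [ 0.4282 -0.0489  0.0248]
bottle [ 0.6514 -0.101   0.0855]
tcp [ 0.5068 -0.2047  0.2314] axes x [-0.    -0.003 -1.   ] ycur deg 115.18 q6 -2.532 delta [ 30.6 233.5 179.6] roll 25.180752300751706 w 0.085 F [-0.6  0.1  0. ] t 26.55
```

View pics/w27.png

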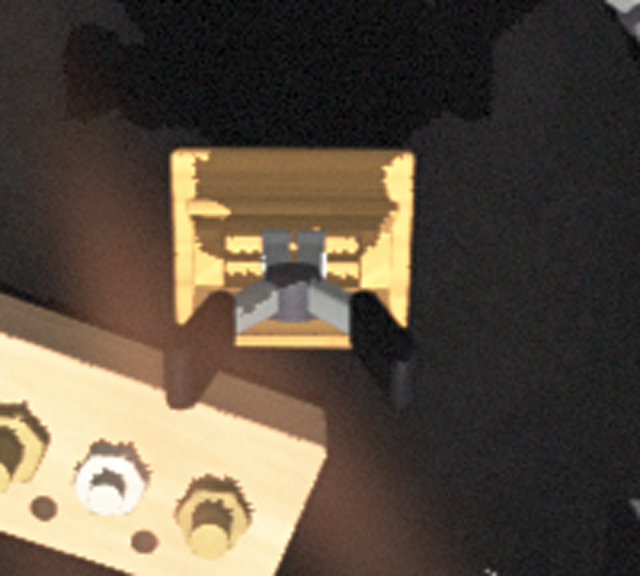

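View pics/t27.png

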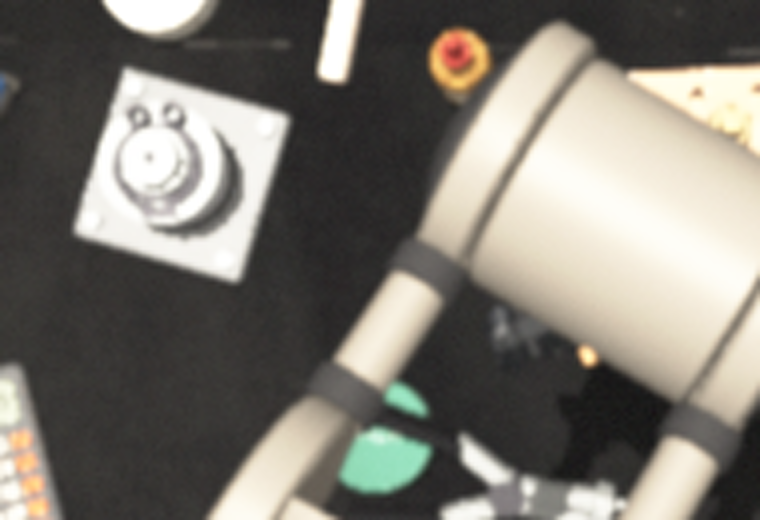

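Pliers stand upright at the original position (handle centre (0.523,−0.199), top 0.140 as before). Final look at the ring.

Emit:
send_rows(motion=[{"tx":0,"ty":233,"tz":180,"roll":8,"grip":85},{"tx":0,"ty":233,"tz":180,"roll":16,"grip":85},{"tx":0,"ty":233,"tz":180,"roll":25,"grip":85},{"tx":0,"ty":233,"tz":180,"roll":25,"grip":85},{"tx":0,"ty":233,"tz":180,"roll":25,"grip":85},{"tx":10,"ty":233,"tz":180,"roll":25,"grip":85},{"tx":25,"ty":233,"tz":180,"roll":25,"grip":85},{"tx":30,"ty":233,"tz":180,"roll":25,"grip":85}])

```text
time: 27.35
position: [0.5698, 0.0847, 0.1984]
orientation: [-0.003, 0.708, 0.001, 0.706]
contact_force: [-0.7, -0.6, -0.4]
gripper_width: 0.0854
```

Emit:
send_rows(motion=[{"tx":0,"ty":0,"tz":0,"roll":0,"grip":85},{"tx":0,"ty":0,"tz":0,"roll":0,"grip":85},{"tx":0,"ty":0,"tz":0,"roll":0,"grip":85}])

```text
time: 27.65
position: [0.5701, 0.0836, 0.1991]
orientation: [-0.003, 0.708, 0.001, 0.706]
contact_force: [0.4, -0.1, 0.7]
gripper_width: 0.0856
```

```bash
python3 - <<'E'
from h import *
go([.570,.083,.2],np.radians(90))
p,d,c=cam('wrist'); P=cloud(d,c);np.savez('w28.npz',p=p,d=d,P=P,**{k:c[k] for k in c})
save('w28',cv2.resize(p[210:310,260:380],None,fx=6,fy=6,interpolation=cv2.INTER_CUBIC))
for n,pt in (('init L',(311.4,297.9)),('x',(0,0))): pass
E
```

```text
tcp [0.5701 0.0836 0.1991] axes x [-0.003 -0.003 -1.   ] ycur deg 90.29 q6 -1.561 delta [-0.9 -0.6 -0.1] roll 0.2896845865992717 w 0.0856 F [ 0.4 -0.1  0.7] t 27.65
```

View pics/w28.png

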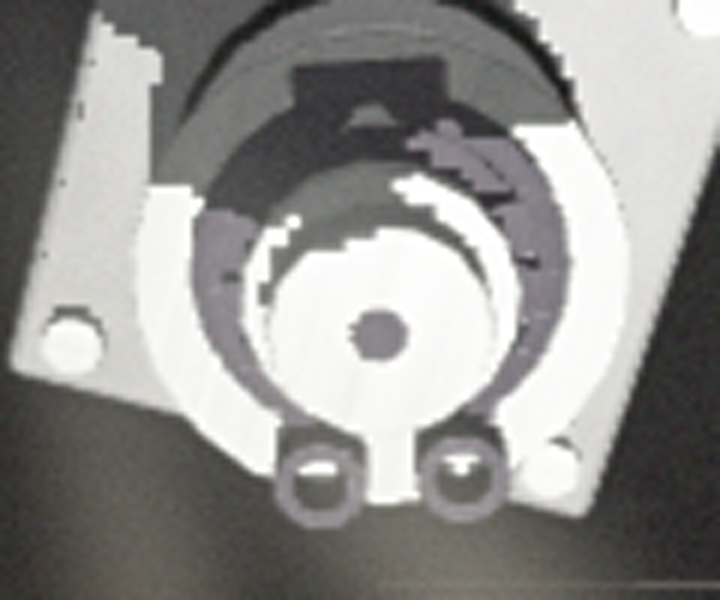

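```bash
python3 - <<'E'
from h import *
z=np.load('w28.npz');c={k:z[k] for k in('fovy','cx','cy','xyz','rotation')};P=z['P']
cr=lambda x,y:(260+(x+.5)/6-.5,210+(y+.5)/6-.5)
a=proj(c,*cr(320,487),.0755);b=proj(c,*cr(461,480),.0755);e=proj(c,*cr(379,334),.087);br=proj(c,*cr(369,82),.0695)
print(a,b,e,br,'sep',np.linalg.norm(a-b)); m=(a+b)/2; x=(m-br);x=x[:2]/np.linalg.norm(x[:2]); print('centre off',m[:2]-x*.031-e[:2],'br-eye',np.linalg.norm((m-br)[:2]))
f=lambda x,y:np.round(np.median(P[210+int(y/6)-1:210+int(y/6)+2,260+int(x/6)-1:260+int(x/6)+2].reshape(-1,3),0)*1000,1)
print('ring tops',f(369,80),f(215,280),f(545,280),f(255,380),f(515,370),'land',f(258,290),f(505,290),f(330,190),'pilot',f(340,330),'washer',f(160,300),f(600,250),'eyes',f(320,522),f(461,514))
E
```

```text
[0.62261087 0.07532765 0.0755    ] [0.62130582 0.09613834 0.0755    ] [0.59363282 0.08388068 0.087     ] [0.56238822 0.08222081 0.0695    ] sep 0.02085156623963493
centre off [-2.62073489e-03  2.77642913e-05] br-eye 0.059673575087889945
ring tops [562.1  82.2  69.8] [592.   59.6  70.3] [591.3 107.5  70.7] [608.1  65.5  69.8] [605.8 103.6  70. ] land [591.2  66.9  76.5] [591.2 102.   76. ] [576.1  77.2  76.3] pilot [593.1  78.3  87.9] washer [597.1  51.2  66.3] [588.2 116.6  66.4] eyes [628.4  74.5  76.1] [626.4  95.8  75.8]
```

The ring looks closed (eye spacing 20.9 mm, arm about 0.025 rad) and level, but its centre reads about 2.6 mm behind the axis; the limit is 4 mm. A closer view to measure this better.

Emit:
send_rows(motion=[{"tx":15,"ty":0,"tz":8,"roll":0,"grip":85},{"tx":30,"ty":0,"tz":18,"roll":0,"grip":85},{"tx":42,"ty":0,"tz":26,"roll":0,"grip":85},{"tx":45,"ty":0,"tz":26,"roll":0,"grip":85},{"tx":45,"ty":0,"tz":26,"roll":0,"grip":85},{"tx":45,"ty":0,"tz":26,"roll":0,"grip":85}])

```text
time: 28.3
position: [0.596, 0.0837, 0.1544]
orientation: [-0.003, 0.708, 0.001, 0.706]
contact_force: [-1.0, 0.7, 0.4]
gripper_width: 0.0852
```

```bash
python3 - <<'E'
from h import *
go([.570,.083,.2],np.radians(90))
p,d,c=cam('wrist'); P=cloud(d,c);np.savez('w29.npz',p=p,d=d,P=P,**{k:c[k] for k in c})
save('w29',cv2.resize(p[180:310,250:390],None,fx=5,fy=5,interpolation=cv2.INTER_CUBIC))
t,d,c=cam('top');z=np.load('top0.npz')
save('t29',np.hstack([cv2.resize(x[175:245,180:250],(400,400),interpolation=cv2.INTER_CUBIC) for x in(z['p'],np.load('top0.npz')['p'])]) if 0 else cv2.resize(t[175:245,180:250],(560,560),interpolation=cv2.INTER_CUBIC))
E
```

```text
tcp [0.596  0.0837 0.1544] axes x [-0.002 -0.003 -1.   ] ycur deg 90.29 q6 -1.561 delta [-45.5  -0.7 -26.1] roll 0.2913567883443061 w 0.0852 F [-1.   0.7  0.4] t 28.3
```

View pics/w29.png

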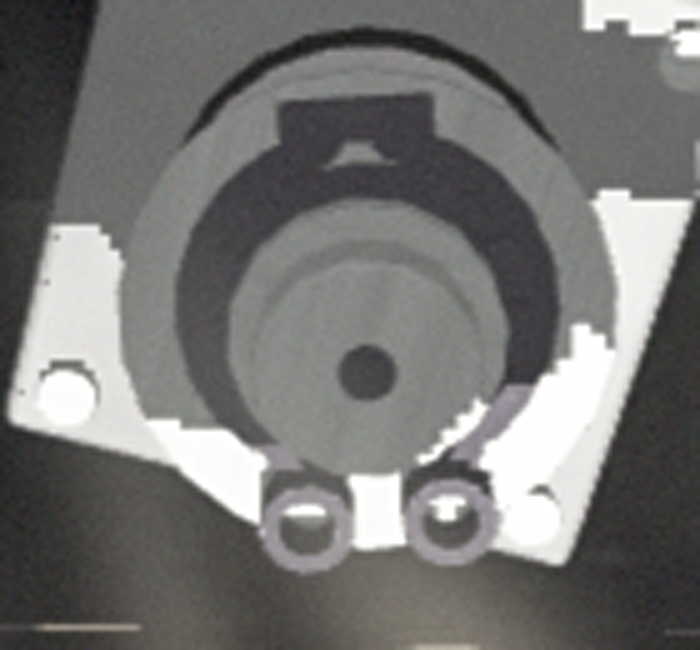

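```bash
python3 - <<'E'
from h import *
z=np.load('w29.npz');c={k:z[k] for k in('fovy','cx','cy','xyz','rotation')};P=z['P']
cr=lambda x,y:(250+(x+.5)/5-.5,180+(y+.5)/5-.5)
q=lambda x,y,h:proj(c,*cr(x,y),h)
a=q(307,529,.0755);b=q(450,522,.0755);e=q(367,373,.087);print(a,b,'sep',np.linalg.norm(a-b),'pilot hole',e)
print('land edges',q(369,198,.075),q(369,475,.075),q(230,336,.075),q(508,336,.075))
print('washer',q(367,46,.0655),q(120,300,.0655),q(617,300,.0655))
print('ring arms',q(177,300,.0695),q(560,300,.0695))
m=(a+b)/2; y=(b-a)[:2]/np.linalg.norm((b-a)[:2]); x=np.array([y[1],-y[0]]); print('dir',x,'off hole',m[:2]-x*.0309-e[:2])
# land centre from depth mask
m2=(P[...,2]>.0735)&(P[...,2]<.0785)&(abs(P[...,0]-.593)<.024)&(abs(P[...,1]-.084)<.024)
print('land depth',cv2.minEnclosingCircle((P[m2][:,:2]*1000).astype(np.float32)))
m3=(P[...,2]>.064)&(P[...,2]<.0675)&(abs(P[...,0]-.593)<.045)&(abs(P[...,1]-.084)<.045)
print('washer depth',cv2.minEnclosingCircle((P[m3][:,:2]*1000).astype(np.float32)))
go([.57,.083,.2])
E
```

```text
[0.62232208 0.07539885 0.0755    ] [0.62103012 0.09637775 0.0755    ] sep 0.021018653360752048 pilot hole [0.59370691 0.0840345  0.087     ]
land edges [0.57240968 0.08414539 0.075     ] [0.61385784 0.08444612 0.075     ] [0.59263861 0.06460111 0.075     ] [0.59234657 0.10396917 0.075     ]
washer [0.55295771 0.08372133 0.0655    ] [0.59040348 0.04774802 0.0655    ] [0.589869   0.12060696 0.0655    ]
ring arms [0.58908101 0.05658841 0.0695    ] [0.5886762 0.1117702 0.0695   ]
dir [0.99810909 0.06146743] off hole [-2.8723798e-03 -4.5544492e-05]
land depth ((597.5820922851562, 85.79039001464844), 24.770029067993164)
washer depth ((593.2695922851562, 84.19019317626953), 37.14259338378906)
tcp [0.5961 0.0838 0.1548] axes x [-0.001 -0.003 -1.   ] ycur deg 90.3 q6 -1.561 delta [-45.1  -0.8 -26.2] roll None w 0.0849 F [ 0.6 -0.  -0.7] t 28.4
```

View pics/t29.png

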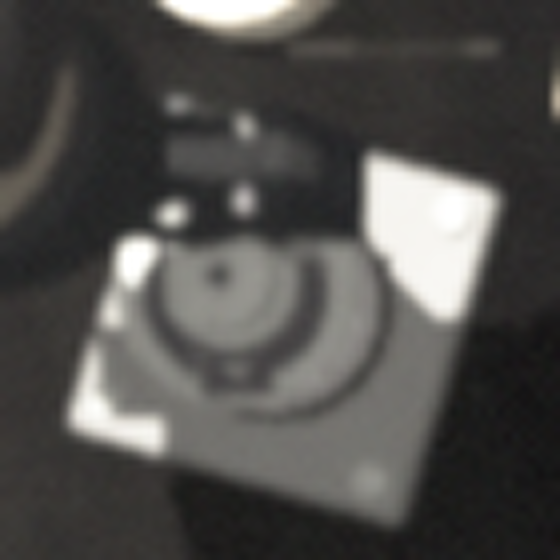

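Two independent references (land, washer) give a ring centre 2.4–2.9 mm behind the axis, with arms at about 0.026 rad, level. That is within the limits. Raising the arm clear and handing in.

Emit:
send_rows(motion=[{"tx":-20,"ty":0,"tz":0,"roll":0,"grip":85},{"tx":-50,"ty":0,"tz":0,"roll":0,"grip":85},{"tx":-80,"ty":0,"tz":0,"roll":0,"grip":85},{"tx":-80,"ty":0,"tz":0,"roll":0,"grip":85},{"tx":-80,"ty":0,"tz":0,"roll":0,"grip":85}])

```text
time: 28.9
position: [0.5964, 0.0841, 0.2358]
orientation: [-0.003, 0.707, 0.001, 0.707]
contact_force: [0.5, -0.2, -0.7]
gripper_width: 0.0851
```

```bash
python3 - <<'E'
from h import *
go([.57,.083,.2]); print(close_job())
E
```

```text
tcp [0.5964 0.0841 0.2358] axes x [ 0.001 -0.003 -1.   ] ycur deg 90.3 q6 -1.561 delta [ 35.8  -0.8 -26.4] roll None w 0.0851 F [ 0.5 -0.2 -0.7] t 28.9
the job is handed in; nothing more can be done
None
```

I took the pliers from the stand and spread the ring to an estimated 0.22 rad per arm. I pressed it past the land against the washer with about 4–5 N, let it contract into the groove, and put the pliers back. The job was handed in at 28.9 s of the 62 s allowed, and no verdict was reported.

During the first fast transfer the pliers tilted about 4° in the fingers. I returned them to the stand, regripped and moved more slowly from then on.

Last checks, all from camera images:
- **Ring:** level, with its top against the underside of the land and the arms closed to about 0.026 rad. Its centre is about 2.4–2.9 mm behind the spindle axis. That is inside the 4 mm limit but not perfect, and one rougher estimate from the bridge gave up to 3.7 mm.
- **Pliers:** upright in the slot, within 1 mm of where they stood at the start.
- **Bystanders:** bottle and tin had not moved.
- **Robot:** clear of everything at hand-in.

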